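# Pour sweets from a scoop into the shallow dish on the tea tray

### The job

Serve the two round sweets with the tea: pick up the small steel scoop they lie in, carry it level to the shallow white dish on the round tray and bring its open spout down close over the dish, no more than about 3 cm above its rim, before you tip it, so that both sweets roll out into the dish and stay there. Do not push the dish about, and set the empty scoop back down upright on the cabinet top and let go of it.

Things in the scene. Friction and masses are not known exactly. Their poses are not given: they have to be found in the camera images.
- scoop_grip (a point): Centre of the black bar handle (115 x 16 x 20 mm) of the steel scoop, 36 mm above its underside; x along the handle away from the bowl, z up. Trough bowl, 62 mm wide, 36 high, flat floor x -120 to -60 mm, 7 above the underside; spout floor rises 18 deg to the open lip, its middle at (-153, 0, -18) mm. Sweets stay in when level, roll out nose-down: 45 deg empties it. 0.14-0.24 kg, loose.
- dish: Shallow white ceramic dish, loose on the round tray: 140 mm across the rim, 22 high, floor 92 across and 5 thick. Origin: centre of its underside, 5 mm above the cabinet top; z up. Tray: 352 mm across, rim 14 high. Three glass cups on it, 66 wide, 68 high, stand on the robot's side of the dish; its far, left and right sides are free for the scoop's handle.
- sweet1: Round boiled sweet, a ball of 24 mm diameter, about 10 g, lying in the bowl of the scoop. Origin at its centre; its axes turn as it rolls.
- sweet2: The other sweet, the same in size and mass, in the bowl of the scoop behind the first. Origin at its centre.

How it is judged (in metres and radians):
On the way:
1. the scoop, with both sweets still in it, has been brought low over the dish (distance between each of sweet1, sweet2 and scoop_grip below 0.155 m and horizontal distance between each of sweet1, sweet2 and dish below 0.14 m and height (world z) of each of sweet1, sweet2 below 0.12 m), for 0.2 s.
At the end, for the whole second after the job is handed in: Both sweets lie in the dish (centres within 62 mm of its axis and under 45 mm above its underside) and not in the scoop; the dish stands flat within 30 mm of where it was; the scoop stands upright (within 10 degrees) on the cabinet top, released (horizontal distance between each of sweet1, sweet2 and dish below 0.062 m and z of each of sweet1, sweet2 in the frame of dish below 0.045 m and distance between each of sweet1, sweet2 and scoop_grip above 0.17 m and distance of dish from where it was at the start of the episode below 0.03 m and angle between dish's own z axis and vertical below 0.1 rad and height (world z) of scoop_grip below 0.055 m and angle between scoop_grip's own z axis and vertical below 0.17 rad); the robot touches nothing.
It fails at once if a sweet was outside the scoop with its centre higher than 100 mm above the cabinet top: it was poured from more than about 6 cm above the dish's rim, or flung ((distance between sweet1 and scoop_grip above 0.175 m and height (world z) of sweet1 above 0.1 m) or (distance between sweet2 and scoop_grip above 0.175 m and height (world z) of sweet2 above 0.1 m)).
It also fails if it takes over 64 s, if anything falls off the work surface, if the arm or the gripper's body presses on something with over 40 N, if the wrist force passes 120 N, or if a joint passes its speed limit or range.

### The arm

A 6-joint arm with a two-finger parallel gripper is mounted at the origin on the work surface. World frame = base frame: x ahead of the robot, y to its left, z up, the work surface at z = 0. Lengths are in mm, angles in rad, forces in N, time in s.
With the tool pointing down it reaches from about 425 to 950 mm from the base axis. Payload 14.7 kg.
Tool frame: the origin (TCP) lies on the centre line of the jaws, within the pads' length; the fingertips stand 14 mm ahead of it and the grasp point (between the pads) lies 5 mm behind it (robot.tip_extent is the distance from the TCP to the fingertips, in mm); x points along the fingers, y is the direction in which the jaws open and shut, and the axes are right-handed (so a half turn about x gives the same grasp; the last joint's range is limited). The gripper opens to 85 mm and grips with 20 to 120 N. Pads are 22 mm wide; open, the fingers measure 114 mm over their backs; the gripper's body (76 mm by 85 mm) begins 54 mm behind the grasp point. The pads swing forward as they close: fully open they stand 13 mm farther back than shut.
Start: joints at [-1.379, 0.48, 1.596, -0, 1.065, -0.047], TCP at [153.766, -631.545, 245.297] pointing down, gripper open.
Joint ranges: [-2.75, 2.75], [-0.82, 2.05], [0.23, 2.67], [-1.56, 4.7], [0.09, 2.69], [-2.92, 2.92]. Speed limits (rad/s): [1.89, 1.89, 2.39, 3.01, 3.01, 3.01].

### API

Orientations are given as a 3x3 rotation matrix whose columns are the frame's x, y, z axes.
In Python, from plant import robot gives the robot as it stands.
- The arm moves only by the tool carry_out, never from a script. Its argument "series" is text: rows parted by semicolons, each of 4 numbers parted by spaces: the shift along the tool's x, y, z in mm, then the turn about the tool's x in rad. A call has exactly 8 rows; each row is the pose to reach, as a shift and turn from the pose commanded when the call began, along the tool's axes at that moment; what a row does not reach only later rows make up. A row lasts 1/12 s, in which the tool goes at most 41.7 mm and 7.16 degrees, less where a joint would pass 70% of its speed; a pose out of reach is approached as far as the arm can. A call with a gripper value outside its range is refused whole. "gripper" is the opening, from -1 (shut) to 1 (fully open), so that 0 is half open, set as the call begins (left out, the last holds). The fingers move at their own pace and stop on an object; "squeeze" is the grip in N (left out, the last holds). Time passes only in rows, so rows that repeat a pose let the fingers close, or fill a call up. It gives the time, the measured TCP pose, the force and the opening at its end, in the units of the state.
- robot.observe(): the state, without advancing time (a new reading comes with each control period).
- robot.grab_frame(name): name is "scene" or "top" or "wrist"; returns a dict with "color" (420x560x3 uint8, red, green, blue), "intrinsics" (3x3 intrinsics, pixels), "rvec" (rotation vector, rad) and "tvec" (3), from world to camera coordinates, as OpenCV has them. Camera axes: x right, y down, z forward; pixel columns grow to the right and rows downward; lengths in mm; the calibration is good to about 2 mm. A picture is of the moment at which its call begins. There is no depth.
- robot.sign_off(): hands the job in, once; it reports no verdict.
The state is a dict: "time": time; "q": joint angles; "dq": joint speeds; "effort": joint torques, N m; "eef_pos": TCP position; "eef_rot": TCP orientation; "force": force on the tool from outside, world axes, zero at the start; "moment": the same for the moment, N m; "gripper_width": opening from 0.0 (shut) to 1.0 (fully open).
Only numpy, scipy, OpenCV 4.12 (cv2) and the standard library are available. Lean on these libraries where they do the work, as an engineer would, in place of code of your own. Each camera call takes 0.05 s, during which the arm holds its last target.

## Working session

There is one attempt and no reset: what is moved stays moved. The work goes in short steps, Python scripts to look and compute and a tool call to move; the robot and the scene stay as the last step left them, time stands still between calls to the robot, and variables do not carry over. Pictures are saved under pics/ and viewed, and the job is handed in when it is done.

Besides the shell and the picture viewer there is one more tool, called after "Request:" by a JSON object that holds its "name" and its "arguments", one argument or row to a line. carry_out: Moves the arm, as the interface text tells. Its arguments: {"type":"object","properties":{"series":{"type":"string"},"gripper":{"type":"number"},"squeeze":{"type":"number"}},"required":["series"]}

```bash
mkdir -p pics; ls; python3 - <<'E'
from plant import robot
import cv2
for n in ["scene","top","wrist"]:
    f=robot.grab_frame(n); cv2.imwrite(f"pics/{n}0.png",f["color"][:,:,::-1])
    import numpy as np; R,_=cv2.Rodrigues(np.array(f["rvec"])); print(n,f["intrinsics"],(-R.T@np.array(f["tvec"]).ravel()).round())
s=robot.observe(); print(s)
E
```

```text
pics
scene [[392.65614197   0.         279.76773182]
 [  0.         392.65614197 211.68210049]
 [  0.           0.           1.        ]] [ 894. -548.  641.]
top [[526.57017428   0.         277.66068954]
 [  0.         526.57017428 213.61509088]
 [  0.           0.           1.        ]] [ 387.    9. 1158.]
wrist [[327.73322697   0.         279.81494187]
 [  0.         327.73322697 211.56825731]
 [  0.           0.           1.        ]] [ 231. -612.  373.]
{'time': 0.15, 'q': array([-1.37860231e+00,  4.80705917e-01,  1.59669931e+00,  1.37113104e-05,
        1.06511253e+00, -4.65983485e-02]), 'dq': array([ 0.00173429, -0.00119839, -0.00075216, -0.00012733, -0.00129505,
       -0.00023732]), 'effort': array([ 8.38474461e-04, -9.51148796e+01, -4.30458999e+01, -3.08949147e-04,
        7.97394110e-03,  2.92890115e-05]), 'eef_pos': array([ 153.71485973, -631.26757457,  244.81916696]), 'eef_rot': array([[-1.64932552e-04,  2.36522897e-01, -9.71625901e-01],
       [ 9.10362165e-04, -9.71625476e-01, -2.36522948e-01],
       [-9.99999572e-01, -9.23541793e-04, -5.50688276e-05]]), 'force': array([ 0.22374968, -0.41058013, -0.2274858 ]), 'moment': array([-0.00858923,  0.0248456 ,  0.00088714]), 'gripper_width': 1.0009123008123357}
```

View pics/scene0.png

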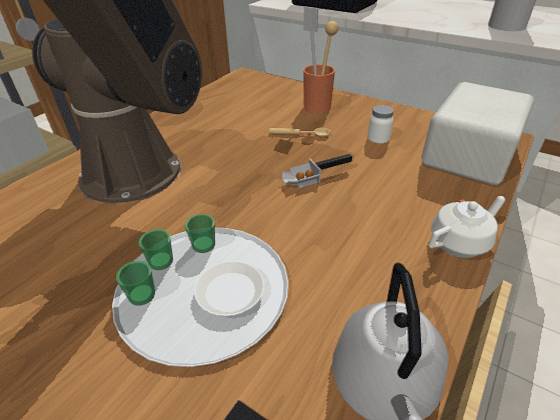

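View pics/top0.png

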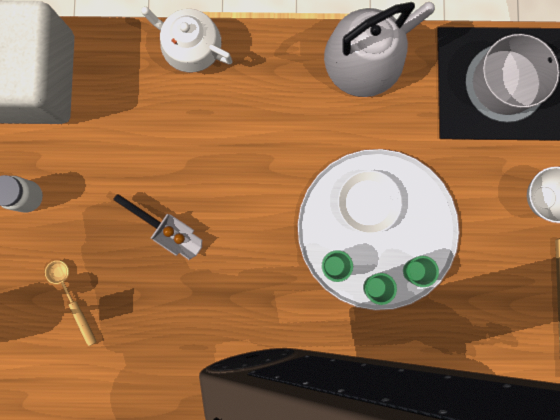

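View pics/wrist0.png

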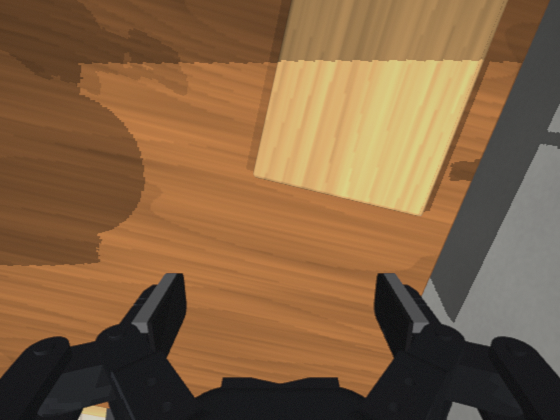

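The tool always points down here because only yaw is commanded. I plan to grip the far end of the handle hard for a level carry, then ease the grip over the dish so the scoop pivots nose-down. First I'll measure.

```bash
cat > h.py <<'E'
import numpy as np, cv2
from plant import robot
def cast(f,uv,z):
    K=np.array(f["intrinsics"]);R,_=cv2.Rodrigues(np.array(f["rvec"],float));t=np.array(f["tvec"],float).ravel()
    c=-R.T@t; d=R.T@np.linalg.inv(K)@np.array([uv[0],uv[1],1.]); return c+d*(z-c[2])/d[2]
def proj(f,P):
    return cv2.projectPoints(np.array(P,float).reshape(-1,1,3),np.array(f["rvec"],float),np.array(f["tvec"],float),np.array(f["intrinsics"]),None)[0].reshape(-1,2)
def crop(f,x0,y0,w,h,s,name):
    c=cv2.resize(f["color"][y0:y0+h,x0:x0+w],None,fx=s,fy=s,interpolation=cv2.INTER_CUBIC); cv2.imwrite("pics/"+name,c[:,:,::-1])
E
python3 - <<'E'
from h import *
f=robot.grab_frame("top"); c=f["color"].astype(int)
m=(c.max(2)<45).astype(np.uint8); m[:, :90]=0;m[:,200:]=0;m[:150]=0;m[300:]=0
n,l,st,ce=cv2.connectedComponentsWithStats(m); 
i=1+np.argmax(st[1:,4]); print(st[i],ce[i])
r=cv2.minAreaRect(np.argwhere(l==i)[:,::-1].astype(np.float32)); print(r)
b=cv2.boxPoints(r); print([cast(f,p,46).round(1) for p in b], cast(f,r[0],46).round(1))
crop(f,90,170,130,100,6,"c_scoop.png"); crop(f,290,140,180,180,3,"c_dish.png")
E
```

```text
[115 195  45  33 315] [136.88888889 210.8031746 ]
((136.65383911132812, 210.76922607421875), (50.75506591796875, 6.101701259613037), 33.690067291259766)
[array([519.6, 357.1,  46. ]), array([530.5, 350.4,  46. ]), array([471.5, 258.6,  46. ]), array([460.6, 265.4,  46. ])] [495.5 307.7  46. ]
```

View pics/c_scoop.png

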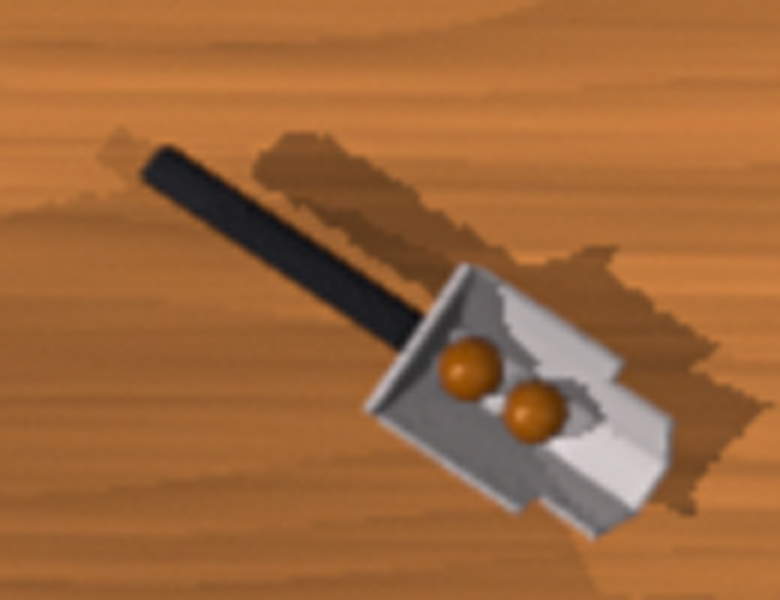

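View pics/c_dish.png

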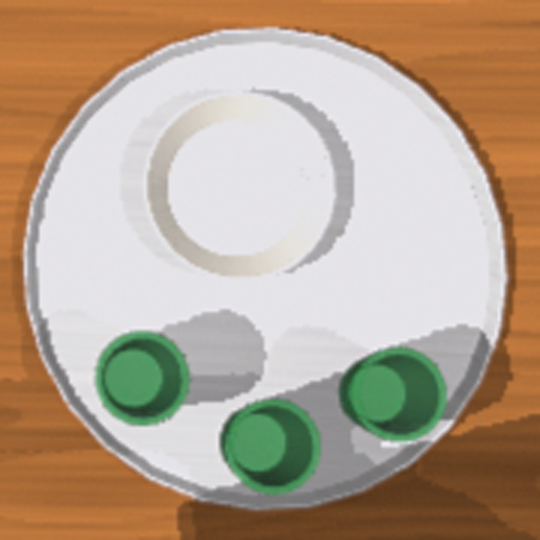

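The top view shows the handle's end at about (116,197) px and both orange sweets in the bowl at (168,231) and (179,239). The dish rim is centred near (370.5,201). The cups are on the robot's side of it.

```bash
python3 - <<'E'
from h import *
f=robot.grab_frame("top"); g=robot.grab_frame("scene")
D=cast(f,(370.5-.2,201.2),27); print("dish",D)
for a,b in[((290+145/3,201),(290+337/3,201)),((370.5,140+90/3),(370.5,140+277/3))]: print(cast(f,a,27).round(),cast(f,b,27).round())
for p in [(135,379),(268,444),(392,395)]: print("cup",cast(f,(290+p[0]/3,140+p[1]/3),73).round())
for n,p in [("s1",(471,370)),("s2",(535,412))]: print(n,cast(f,(90+p[0]/6,170+p[1]/6),19).round())
e0=cast(f,(90+157/6,170+163/6),46); e1=cast(f,(90+412/6,170+335/6),46); print("end",e0,"root",e1,np.linalg.norm(e0-e1)); u=(e0-e1)/np.linalg.norm(e0-e1)
print("dir",u, np.degrees(np.arctan2(u[1],u[0])))
# lip middle check
L=cast(f,(90+(672+600)/12,170+(450+535)/12),18); print("lip",L, np.linalg.norm((e0-L)[:2]))
# scene view check
c=g["color"].astype(int); m=(c.max(2)<50).astype(np.uint8); m[:140]=0;m[180:]=0;m[:,:300]=0;m[:,370:]=0
pts=np.argwhere(m)[:,::-1]; print(pts.min(0),pts.max(0)); print(proj(g,[e0,e1,D]))
crop(g,260,130,110,70,7,"s_scoop.png"); crop(g,180,240,110,90,6,"s_dish.png")
E
```

```text
dish [ 523.91418359 -191.68386858   27.        ]
[ 524. -123.   27.] [ 525. -261.   27.]
[ 592. -192.   27.] [ 456. -192.   27.]
cup [ 383. -110.   73.]
cup [ 340. -201.   73.]
cup [ 374. -286.   73.]
s1 [453. 244.  19.]
s2 [439. 221.  19.]
end [524.03111273 352.35580019  46.        ] root [463.96054525 259.98982545  46.        ] 110.1814247816923
dir [0.54519687 0.83830804 0.        ] 56.961882211732814
lip [410.02209418 183.84909092  18.        ] 203.4516340149735
[318 156] [351 168]
[[349.30174166 155.10851524]
 [314.67978811 164.13153063]
 [228.22337128 287.0785892 ]]
```

View pics/s_scoop.png

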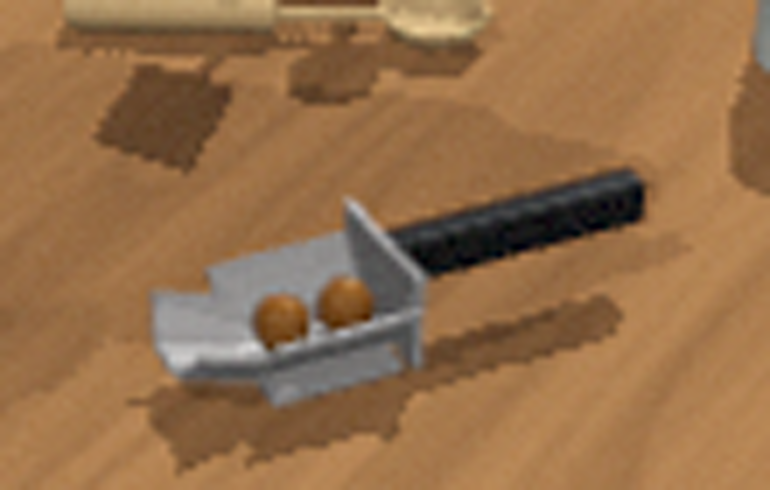

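View pics/s_dish.png

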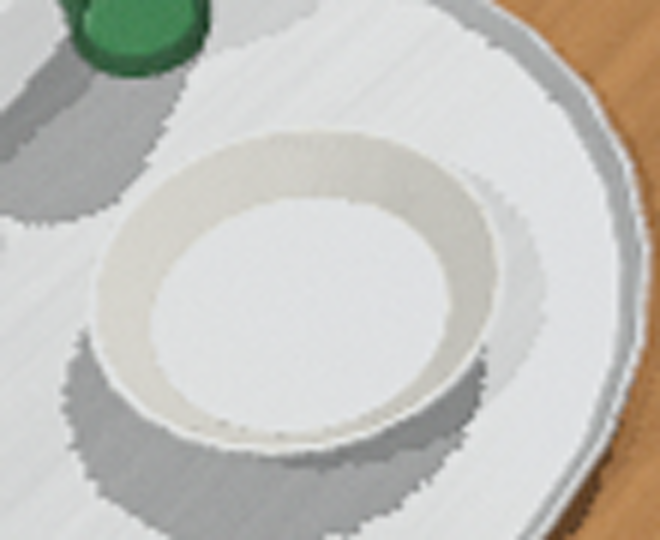

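```bash
cat >> h.py <<'E'
def sh(target, yawy=None):
    """shift in tool axes from current measured pose to a world target; turn to bring tool y to angle yawy (deg)"""
    s=robot.observe(); R=s["eef_rot"]; d=np.array(target,float)-s["eef_pos"]; v=R.T@d
    a=np.degrees(np.arctan2(R[1,1],R[0,1])); 
    print("pos",s["eef_pos"].round(1),"y-ang",a.round(2),"t",s["time"],"F",s["force"].round(1),"w",round(s["gripper_width"],3),"q",s["q"].round(2))
    print("shift",v.round(1),"dist",np.linalg.norm(d).round(1),"turn",None if yawy is None else round(-np.radians(yawy-a),3))
E
python3 -c "
from h import *
sh((480,-350,260),-33)"
```

```text
pos [ 153.8 -631.4  245.1] y-ang -76.32 t 0.3 F [-0.  -0.1  0.9] w 1.004 q [-1.38  0.48  1.6   0.    1.07 -0.05]
shift [ -14.8 -196.2 -383.5] dist 431.1 turn -0.756
```

Request:
{"name": "carry_out", "arguments": {
  "series": "-2 -15 -30 -0.05;-4 -33 -65 -0.1;-6 -51 -100 -0.15;-8 -69 -135 -0.2;-10 -87 -170 -0.25;-12 -105 -205 -0.3;-14 -123 -240 -0.35;-15 -138 -270 -0.4",
  "gripper": 0.2,
  "squeeze": 20
}}

```text
time: 0.97
eef_pos: [385.0, -431.7, 260.6]
eef_rot: [[0.0, 0.598, -0.801], [-0.0, -0.801, -0.598], [-1.0, 0.0, -0.0]]
force: [1.0, -0.9, -0.1]
gripper_width: 0.599
```

```bash
python3 -c "
from h import *
sh((525,-150,260),-33); sh((530,100,260),-33)"
```

```text
pos [ 385.  -431.7  260.6] y-ang -53.24 t 0.9667 F [ 1.  -0.9 -0.1] w 0.599 q [-0.9   0.36  1.75  0.    1.03  0.03]
shift [   0.7 -141.9 -280.7] dist 314.6 turn -0.353
pos [ 385.  -431.7  260.6] y-ang -53.24 t 0.9667 F [ 1.  -0.9 -0.1] w 0.599 q [-0.9   0.36  1.75  0.    1.03  0.03]
shift [   0.7 -339.2 -434.4] dist 551.1 turn -0.353
```

Request:
{"name": "carry_out", "arguments": {
  "series": "0 -17 -33 -0.04;0 -35 -69 -0.08;0 -53 -105 -0.13;0 -71 -140 -0.18;0 -89 -175 -0.22;0 -107 -211 -0.27;0 -125 -246 -0.31;0 -142 -281 -0.353"
}}

```text
time: 1.63
eef_pos: [524.9, -150.1, 260.5]
eef_rot: [[0.0, 0.838, -0.545], [-0.0, -0.545, -0.838], [-1.0, 0.0, -0.0]]
force: [1.9, -0.6, -0.4]
gripper_width: 0.598
```

```bash
python3 -c "
from h import *
sh((526,100,220),-33); sh((526,354,140),-33)"
```

```text
pos [ 524.9 -150.1  260.5] y-ang -33.06 t 1.6333 F [ 1.9 -0.6 -0.4] w 0.598 q [-0.33  0.32  1.82  0.    1.    0.24]
shift [  40.5 -135.5 -210.2] dist 253.3 turn -0.001
pos [ 524.9 -150.1  260.5] y-ang -33.06 t 1.6333 F [ 1.9 -0.6 -0.4] w 0.598 q [-0.33  0.32  1.82  0.    1.    0.24]
shift [ 120.4 -274.  -423.1] dist 518.3 turn -0.001
```

Request:
{"name": "carry_out", "arguments": {
  "series": "6 -20 -31 0;12 -40 -62 0;18 -60 -93 0;24 -80 -124 0;30 -101 -156 0;36 -122 -188 0;42 -143 -220 0;48 -164 -253 0"
}}

```text
time: 2.3
eef_pos: [525.2, 151.3, 212.1]
eef_rot: [[0.0, 0.837, -0.547], [0.0, -0.547, -0.837], [-1.0, 0.0, -0.0]]
force: [0.8, 0.7, 0.5]
gripper_width: 0.601
```

Request:
{"name": "carry_out", "arguments": {
  "series": "8 -18 -28 0;16 -36 -56 0;24 -54 -84 0;34 -72 -112 0;44 -90 -140 0;54 -102 -160 0;60 -110 -170 0;60 -110 -170 0"
}}

```text
time: 2.97
eef_pos: [525.6, 353.9, 150.8]
eef_rot: [[-0.001, 0.838, -0.545], [-0.0, -0.545, -0.838], [-1.0, -0.001, 0.001]]
force: [-0.7, 0.1, -0.4]
gripper_width: 0.598
```

```bash
python3 -c "
from h import *
sh((525.5,354.5,50),-33); f=robot.grab_frame('wrist'); cv2.imwrite('pics/w1.png',f['color'][:,:,::-1]); print(proj(f,[[524,352.4,46],[464,260,46]]))
f=robot.grab_frame('top'); crop(f,70,150,160,120,5,'t1.png')"
```

```text
pos [525.6 353.9 150.8] y-ang -33.05 t 2.9667 F [-0.7  0.1 -0.4] w 0.598 q [0.54 0.56 1.72 0.   0.86 1.12]
shift [100.8  -0.3  -0.6] dist 100.8 turn -0.001
[[279.06344116 219.10456605]
 [279.28504982 340.24444681]]
```

View pics/w1.png

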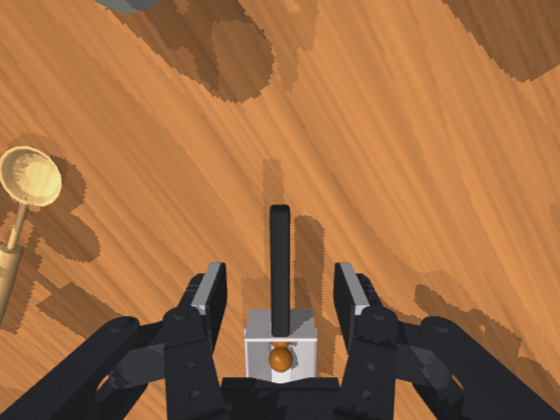

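The wrist view shows the handle centred between the jaws (column 280). Its end is near row 206, but the top-view estimate put it at row 219, so I'll cross-check with the scene view.

```bash
python3 - <<'E'
from h import *
w=robot.grab_frame('wrist');t=robot.grab_frame('top');g=robot.grab_frame('scene')
for v in (205,206): print("wrist end",cast(w,(280,v),46).round(1))
print("wrist root",cast(w,(280,334),46).round(1))
c=w["color"].astype(int); print(c[198:214,280].tolist())
# triangulate handle far end, using scene handle end
crop(g,300,140,70,50,10,'g2.png'); crop(t,100,180,60,50,12,'t2.png')
R=lambda f:np.hstack([cv2.Rodrigues(np.array(f["rvec"],float))[0],np.array(f["tvec"],float).reshape(3,1)])
P=lambda f:np.array(f["intrinsics"])@R(f)
def tri(f1,p1,f2,p2):
    X=cv2.triangulatePoints(P(f1),P(f2),np.array(p1,float).reshape(2,1),np.array(p2,float).reshape(2,1)); return (X[:3]/X[3]).ravel()
print(tri(w,(280,206),t,(116.2,197.2)))
E
```

```text
wrist end [531.1 358.6  46. ]
wrist end [530.7 357.9  46. ]
wrist root [468.  261.9  46. ]
[[167, 111, 65], [169, 112, 66], [173, 116, 69], [169, 114, 67], [77, 53, 37], [28, 27, 29], [28, 30, 31], [27, 29, 29], [31, 30, 32], [31, 32, 33], [38, 37, 39], [40, 39, 42], [42, 42, 44], [45, 45, 48], [46, 45, 48], [47, 47, 50]]
[526.37597147 355.76154403  33.38638216]
```

View pics/t2.png

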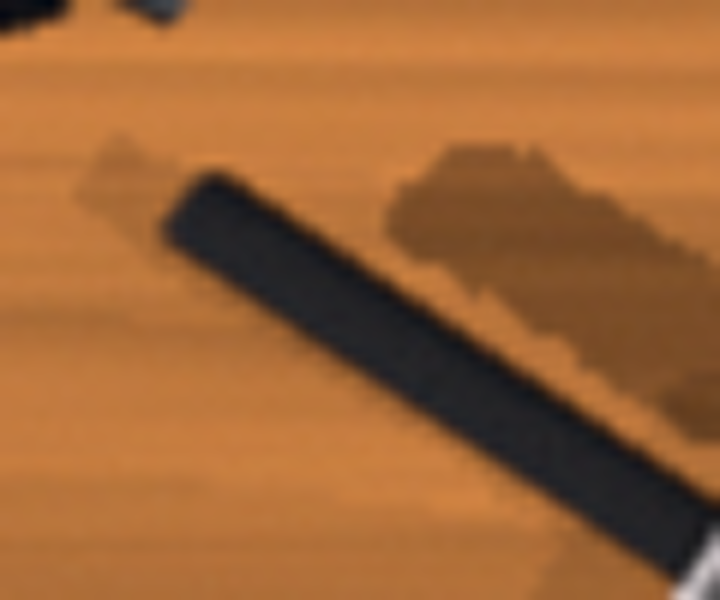

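View pics/g2.png

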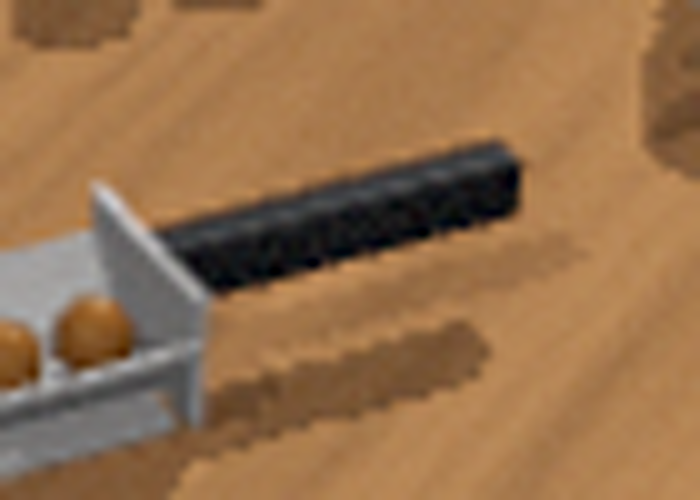

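```bash
python3 -c "
from h import *
sh((528,356,49),-33)"
```

```text
pos [526.9 350.8 152.9] y-ang -33.24 t 3.2167 F [0.5 0.7 0.3] w 0.6 q [ 0.54  0.56  1.72 -0.    0.86  1.12]
shift [103.9  -1.9  -5. ] dist 104.0 turn -0.004
```

```bash
cat > cmd.py <<'E'
# dead-reckoned commanded pose from the calls made
import numpy as np
P0=np.array([153.766,-631.545,245.297]); A0=None
def chain(calls,p=None,a=np.radians(-76.32)):
    p=P0.copy() if p is None else p
    for x,y,z,t in calls:
        Y=np.array([np.cos(a),np.sin(a),0]); X=np.array([0,0,-1.]); Z=np.cross(X,Y)
        p=p+x*X+y*Y+z*Z; a-=t
    return p,np.degrees(a)
calls=[(-15,-138,-270,-.4),(0,-142,-281,-.353),(48,-164,-253,0),(60,-110,-170,0)]
if __name__=="__main__": print(chain(calls))
E
python3 cmd.py; python3 - <<'E'
from h import *
L=[]
for i in range(8):
    robot.grab_frame('top'); L.append(robot.observe()['eef_pos'])
print(np.array(L).round(1))
E
```

```text
(array([526.54293881, 351.91458305, 152.297     ]), np.float64(-33.17627802664901))
[[526.9 350.8 153. ]
 [526.9 351.  152.9]
 [526.9 351.1 152.9]
 [526.9 351.3 152.8]
 [526.8 351.4 152.7]
 [526.7 351.5 152.6]
 [526.7 351.7 152.5]
 [526.6 351.7 152.5]]
```

```bash
python3 - <<'E'
from h import *
w=robot.grab_frame('wrist'); c=w["color"].astype(int)
for u in (276,280,284): print(c[198:216,u].sum(1).tolist())
print(c[230,262:298].sum(1).tolist())
for v in (202,208): print(cast(w,(280,v),46).round(1))
print(proj(w,[robot.observe()['eef_pos']]))
sh((529,356,49),-33)
E
```

```text
[357, 358, 358, 360, 247, 118, 85, 78, 94, 95, 103, 119, 131, 128, 137, 136, 143, 140]
[344, 348, 348, 349, 242, 119, 88, 90, 91, 83, 105, 123, 124, 130, 138, 136, 141, 150]
[407, 408, 408, 406, 371, 178, 83, 72, 80, 82, 94, 107, 121, 126, 129, 121, 130, 128]
[366, 364, 366, 364, 309, 197, 117, 119, 131, 133, 133, 131, 135, 138, 140, 141, 150, 141, 141, 148, 146, 144, 138, 104, 121, 281, 383, 416, 410, 354, 302, 289, 287, 283, 276, 275]
[532.9 360.8  46. ]
[530.4 356.8  46. ]
[[279.44179841 292.46291986]]
pos [526.6 351.8 152.4] y-ang -33.18 t 3.6667 F [0.1 0.6 0.6] w 0.602 q [0.54 0.56 1.72 0.   0.86 1.12]
shift [103.4  -0.2  -4.8] dist 103.5 turn -0.003
```

Request:
{"name": "carry_out", "arguments": {
  "series": "15 0 -2 0;32 0 -4 0;49 0 -5 0;66 0 -5 0;80 0 -5 0;92 0 -5 0;100 0 -5 0;103 0 -5 0",
  "gripper": 0
}}

```text
time: 4.33
eef_pos: [528.8, 355.9, 48.1]
eef_rot: [[-0.001, 0.837, -0.547], [-0.001, -0.547, -0.837], [-1.0, -0.001, 0.001]]
force: [-0.2, -0.6, -0.1]
gripper_width: 0.498
```

```bash
python3 - <<'E'
from h import *
sh((529,356,49),-33)
w=robot.grab_frame('wrist');cv2.imwrite('pics/w3.png',w['color'][:,:,::-1]); g=robot.grab_frame('scene'); crop(g,270,90,120,100,6,'g3.png')
E
```

```text
pos [528.8 355.9  48.1] y-ang -33.17 t 4.3333 F [-0.2 -0.6 -0.1] w 0.498 q [ 0.54  0.7   1.77 -0.    0.68  1.12]
shift [-0.9  0.1 -0.2] dist 0.9 turn -0.003
```

View pics/w3.png

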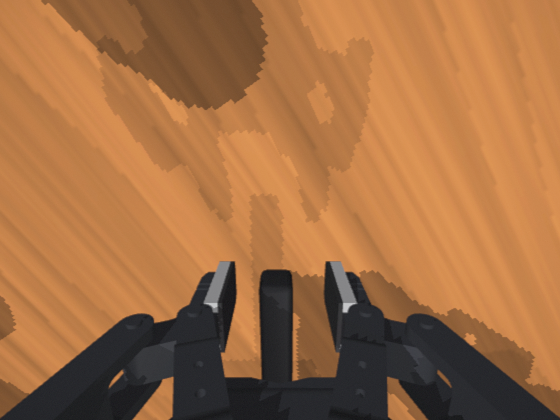

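View pics/g3.png

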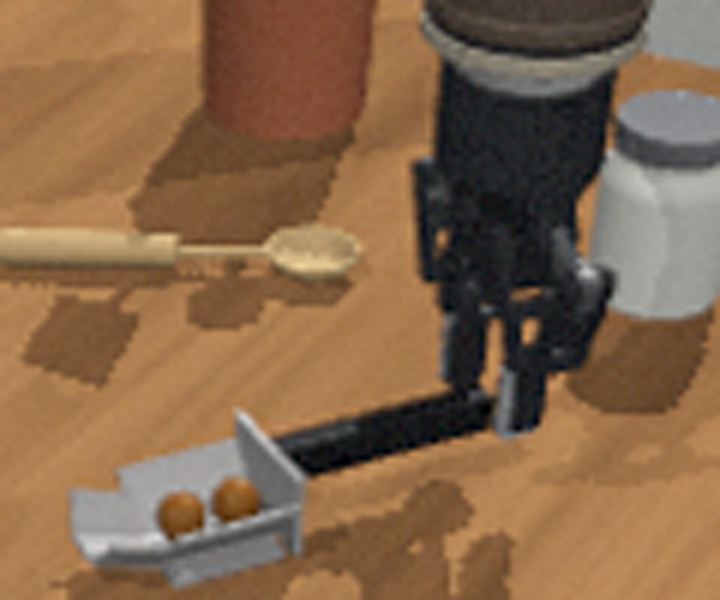

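```bash
python3 - <<'E'
from h import *
w=robot.grab_frame('wrist'); p=robot.observe()['eef_pos']; print(p)
u=np.array([.545,.838,0]); 
for dz in (-14,-10): 
  for s in (-11,0,11): print(dz,s,proj(w,[p+s*u+[0,0,dz]]).round(1))
for v in (271,274): q=cast(w,(277,v),46); print(v,q.round(1),(q-p)@u)
y=w and robot.observe()['eef_rot'][:,1]; print(proj(w,[p,p+10*y]).round(1))
E
```

```text
[529.43820431 356.23792739  49.60938594]
-14 -11 [[280.  296.7]]
-14 0 [[279.9 277. ]]
-14 11 [[279.9 256.5]]
-10 -11 [[280.  301.3]]
-10 0 [[279.9 281.2]]
-10 11 [[279.9 260.3]]
271 [533.2 364.4  46. ] 8.876990577270323
274 [532.4 363.1  46. ] 7.3713442018171165
[[280.  292.7]
 [302.4 292.7]]
```

```bash
python3 - <<'E'
from h import *
g=robot.grab_frame('scene'); t=robot.grab_frame('top')
for e in [(526,354),(528.5,356),(530.5,357),(532.5,363)]:
    n=np.array([.838,-.545])*8
    print(e,proj(g,[[*e,46],[*(np.array(e)+n),46],[*(np.array(e)+n),26]]).round(1).tolist(), proj(t,[[*e,46]]).round(1))
p=np.array([529,356,49.3]);u=np.array([.545,.838,0]);n=np.array([.838,-.545,0])
print(proj(g,[p+s*u+21*n+[0,0,-8] for s in(-11,11)]), proj(g,[p+s*u-21*n+[0,0,-8] for s in(-11,11)]))
crop(g,300,120,80,60,10,'g4.png')
E
```

```text
(526, 354) [[350.2, 155.0], [351.7, 156.4], [351.0, 162.4]] [[115.4 196.2]]
(528.5, 356) [[351.3, 155.0], [352.8, 156.3], [352.1, 162.3]] [[114.5 195.1]]
(530.5, 357) [[352.1, 155.0], [353.6, 156.4], [352.9, 162.4]] [[114.1 194.1]]
(532.5, 363) [[353.7, 154.3], [355.2, 155.6], [354.4, 161.6]] [[111.3 193.2]]
[[351.86731214 160.97422536]
 [358.6105112  159.17825411]] [[344.12952632 153.7617105 ]
 [350.74085299 152.05421418]]
```

View pics/g4.png

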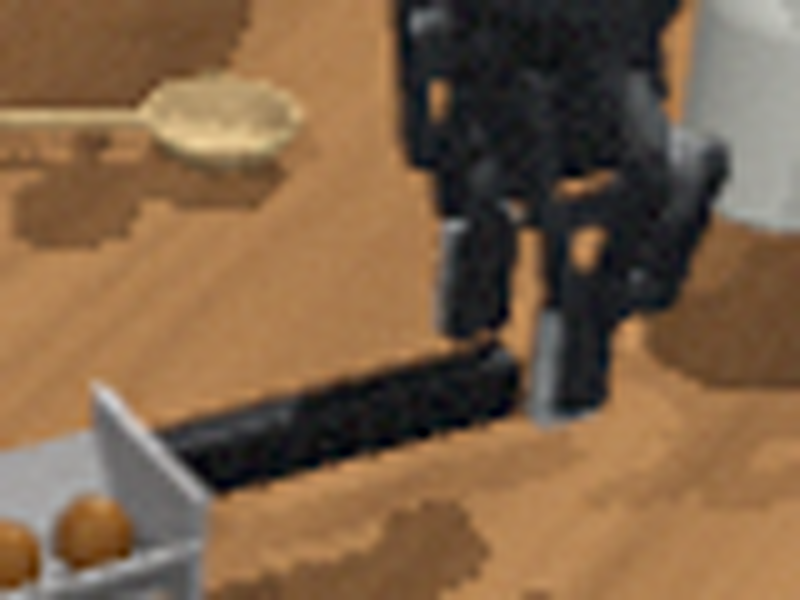

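The wrist camera also sees the handle's end face, which explains the mismatch. All the views now agree on a 9–10 mm overlap, so I'll close the jaws.

Request:
{"name": "carry_out", "arguments": {
  "series": "0 -1.3 0 0;0 -1.3 0 0;0 -1.3 0 0;0 -1.3 0 0;0 -1.3 0 0;0 -1.3 0 0;0 -1.3 0 0;0 -1.3 0 0",
  "gripper": -0.55,
  "squeeze": 120
}}

```text
time: 5.25
eef_pos: [528.2, 356.8, 49.3]
eef_rot: [[-0.0, 0.837, -0.547], [-0.0, -0.547, -0.837], [-1.0, 0.0, 0.0]]
force: [0.3, -0.9, -0.0]
gripper_width: 0.231
```

Request:
{"name": "carry_out", "arguments": {
  "series": "0 0 0 0;0 0 0 0;0 0 0 0;0 0 0 0;0 0 0 0;0 0 0 0;0 0 0 0;0 0 0 0",
  "gripper": -1
}}

```text
time: 5.92
eef_pos: [528.2, 356.9, 49.4]
eef_rot: [[0.0, 0.837, -0.547], [0.0, -0.547, -0.837], [-1.0, 0.0, -0.0]]
force: [0.4, 1.5, 0.5]
gripper_width: 0.13
```

```bash
python3 - <<'E'
from h import *
sh((529,356,49),-33)
g=robot.grab_frame('scene'); crop(g,270,90,120,100,6,'g5.png')
E
```

```text
pos [528.2 356.9  49.4] y-ang -33.17 t 5.9167 F [0.4 1.5 0.5] w 0.13 q [0.55 0.7  1.77 0.   0.68 1.13]
shift [0.4 1.1 0.3] dist 1.2 turn -0.003
```

View pics/g5.png

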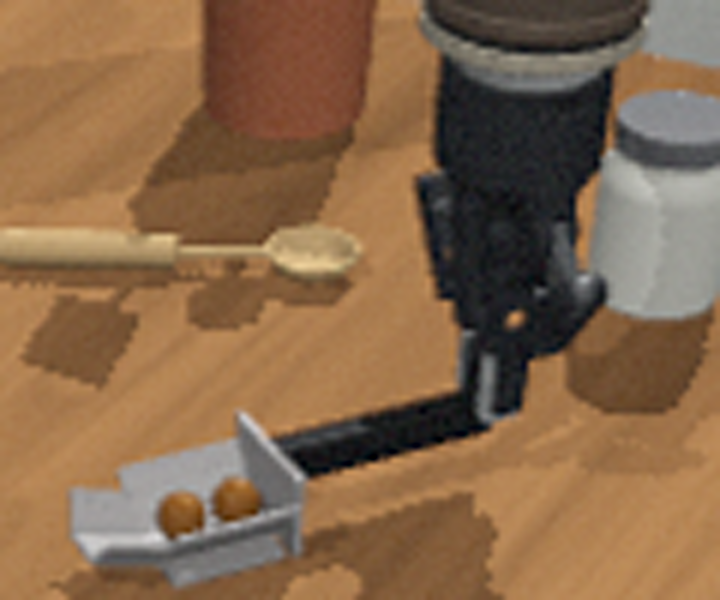

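Request:
{"name": "carry_out", "arguments": {
  "series": "-1 0 0 0;-2 0 0 0;-4 0 0 0;-6 0 0 0;-8 0 0 0;-10 0 0 0;-11 0 0 0;-12 0 0 0"
}}

```text
time: 6.63
eef_pos: [528.2, 356.9, 61.5]
eef_rot: [[0.0, 0.837, -0.547], [0.0, -0.547, -0.837], [-1.0, 0.0, -0.0]]
force: [-0.2, -0.3, -2.1]
gripper_width: 0.13
```

```bash
python3 - <<'E'
from h import *
sh((529,356,49),-33)
g=robot.grab_frame('scene'); crop(g,270,90,120,100,6,'g6.png')
w=robot.grab_frame('wrist'); cv2.imwrite('pics/w6.png',w['color'][:,:,::-1])
E
```

```text
pos [528.2 356.9  61.5] y-ang -33.18 t 6.6333 F [-0.2 -0.3 -2.1] w 0.13 q [0.55 0.68 1.76 0.   0.7  1.13]
shift [12.5  1.1  0.3] dist 12.6 turn -0.003
```

View pics/g6.png

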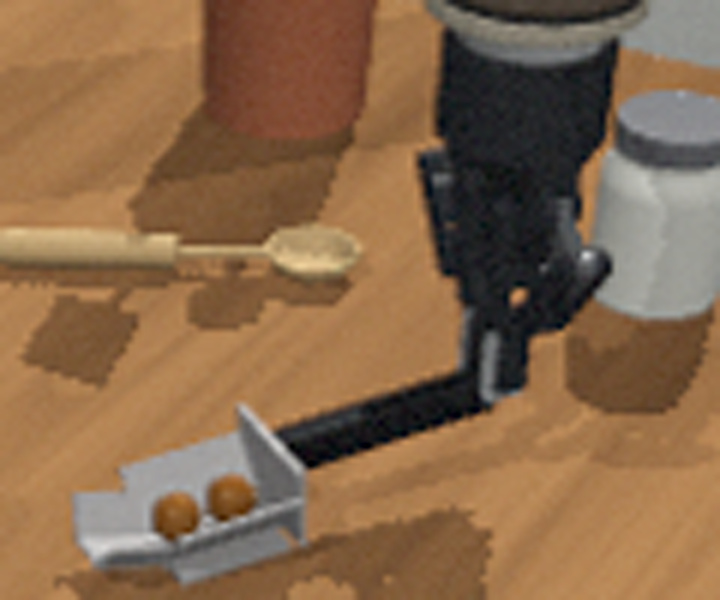

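View pics/w6.png

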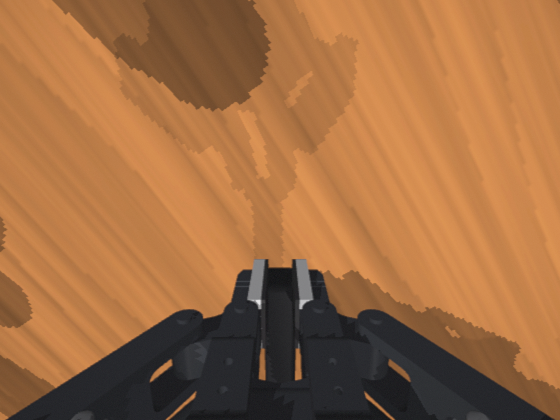

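Even at 120 N the handle pivots in this small patch, and the nose stays on the table. That's ideal for tipping but too weak for carrying. I'll set it down and regrip with more overlap.

Request:
{"name": "carry_out", "arguments": {
  "series": "2 0 0 0;4 0 0 0;6 0 0 0;8 0 0 0;10 0 0 0;11 0 0 0;12 0 0 0;12 0 0 0"
}}

```text
time: 7.4
eef_pos: [528.2, 356.9, 49.2]
eef_rot: [[0.0, 0.837, -0.547], [0.0, -0.547, -0.837], [-1.0, 0.0, -0.0]]
force: [1.0, 0.9, 0.3]
gripper_width: 0.133
```

Request:
{"name": "carry_out", "arguments": {
  "series": "0 0 0 0;0 0 0 0;0 0 0 0;0 0 0 0;1 0 1 0;3 0 3 0;5 0 5 0;5 0 6 0",
  "gripper": -0.3,
  "squeeze": 60
}}

```text
time: 8.07
eef_pos: [524.3, 351.3, 43.8]
eef_rot: [[-0.001, 0.837, -0.547], [-0.001, -0.547, -0.837], [-1.0, -0.0, 0.001]]
force: [-0.2, 0.2, 0.1]
gripper_width: 0.349
```

Request:
{"name": "carry_out", "arguments": {
  "series": "0 0 0 0;0 0 0 0;0 0 0 0;0 0 0 0;0 0 0 0;0 0 0 0;0 0 0 0;0 0 0 0",
  "gripper": -1,
  "squeeze": 120
}}

```text
time: 8.73
eef_pos: [524.8, 351.8, 44.3]
eef_rot: [[-0.0, 0.837, -0.547], [-0.0, -0.547, -0.837], [-1.0, -0.0, 0.0]]
force: [-1.1, -1.0, 0.3]
gripper_width: 0.15
```

Request:
{"name": "carry_out", "arguments": {
  "series": "-1 0 0 0;-2 0 0 0;-4 0 0 0;-6 0 0 0;-8 0 0 0;-10 0 0 0;-11 0 0 0;-12 0 0 0"
}}

```text
time: 9.4
eef_pos: [525.0, 351.9, 56.5]
eef_rot: [[0.0, 0.837, -0.547], [0.0, -0.547, -0.837], [-1.0, 0.0, -0.0]]
force: [-0.1, 0.5, -2.3]
gripper_width: 0.151
```

```bash
python3 - <<'E'
from h import *
sh((529,356,49),-33)
g=robot.grab_frame('scene'); crop(g,270,90,120,100,6,'g7.png')
E
```

```text
pos [525.  351.9  56.5] y-ang -33.18 t 9.4 F [-0.1  0.5 -2.3] w 0.151 q [0.54 0.68 1.78 0.   0.68 1.12]
shift [ 7.5  1.1 -5.7] dist 9.5 turn -0.003
```

View pics/g7.png

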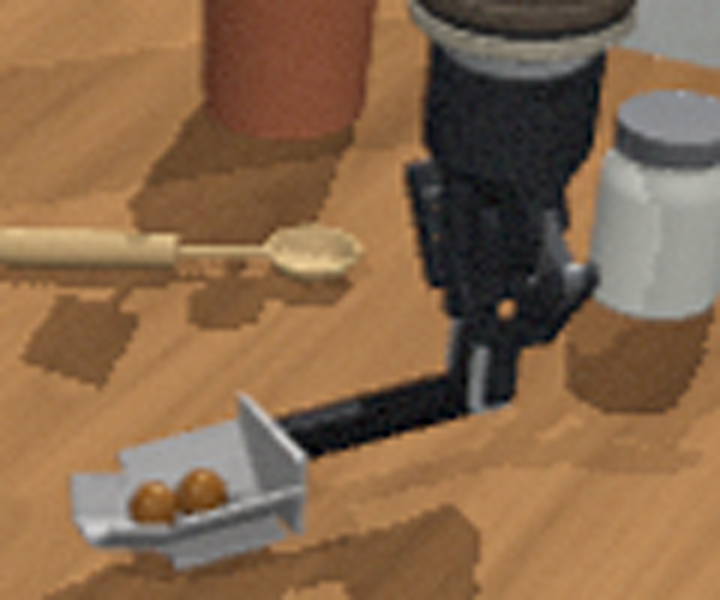

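Now it lifts almost level: the lip and handle root both rose. The sweets rolled slightly forward against the spout. Next I'll lift more and check for creep.

Request:
{"name": "carry_out", "arguments": {
  "series": "-2 0 0 0;-5 0 0 0;-9 0 0 0;-13 0 0 0;-17 0 0 0;-21 0 0 0;-24 0 0 0;-25 0 0 0"
}}

```text
time: 10.12
eef_pos: [525.2, 352.0, 82.1]
eef_rot: [[0.001, 0.837, -0.547], [0.0, -0.547, -0.837], [-1.0, 0.0, -0.001]]
force: [0.9, -0.2, -2.2]
gripper_width: 0.15
```

```bash
python3 - <<'E'
from h import *
sh((529,356,49),-33)
g=robot.grab_frame('scene'); crop(g,270,90,120,100,6,'g8.png')
E
```

```text
pos [525.2 352.   82.1] y-ang -33.17 t 10.1167 F [ 0.9 -0.2 -2.2] w 0.15 q [ 0.54  0.65  1.77 -0.    0.73  1.12]
shift [33.1  1.  -5.4] dist 33.5 turn -0.003
```

View pics/g8.png

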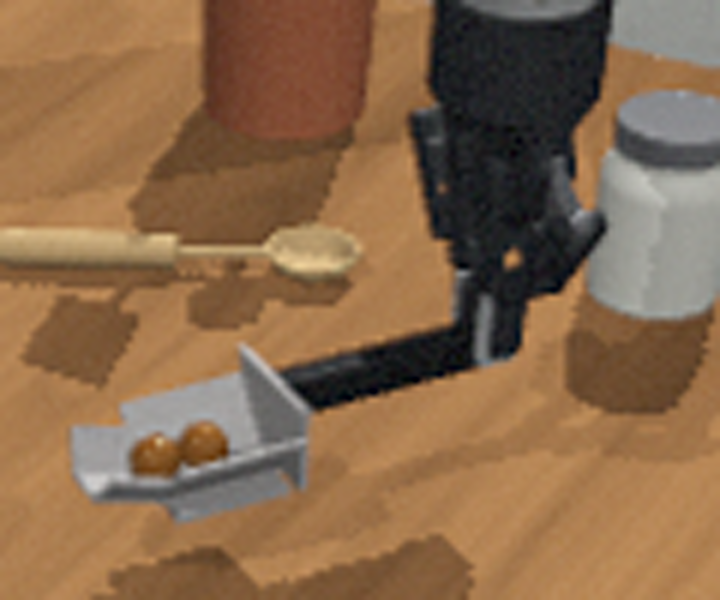

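It is holding steadily. Now the level carry to the dish, in gentle ramps, turning the handle to point to +y.

Request:
{"name": "carry_out", "arguments": {
  "series": "-2 1.6 2.5 -0.01;-4 4.9 7.5 -0.03;-7 9.8 15.1 -0.06;-10 16.3 25.2 -0.1;-13 24.5 37.8 -0.145;-15 34.3 52.9 -0.195;-17 45.2 69.6 -0.247;-18 56.1 86.4 -0.3"
}}

```text
time: 10.83
eef_pos: [524.3, 247.9, 99.4]
eef_rot: [[-0.0, 0.962, -0.272], [-0.0, -0.272, -0.962], [-1.0, -0.0, 0.0]]
force: [0.3, 0.7, -1.6]
gripper_width: 0.148
```

Request:
{"name": "carry_out", "arguments": {
  "series": "0 5.5 19.2 -0.05;0 11 38.4 -0.1;0 16.5 57.7 -0.145;0 22 76.9 -0.185;0 27.5 96.1 -0.22;0 33 115.3 -0.25;0 38.5 134.6 -0.268;0 44 153.8 -0.276"
}}

```text
time: 11.5
eef_pos: [524.1, 87.7, 99.2]
eef_rot: [[-0.0, 1.0, -0.001], [-0.0, -0.001, -1.0], [-1.0, -0.0, 0.0]]
force: [0.3, 0.0, -1.5]
gripper_width: 0.148
```

Request:
{"name": "carry_out", "arguments": {
  "series": "0 0 18 0;0 0 34 0;0 0 47 0;0 0 57 0;0 0 65 0;0 0 70 0;0 0 73 0;0 0 75 0"
}}

```text
time: 12.17
eef_pos: [524.3, 13.8, 99.3]
eef_rot: [[-0.0, 1.0, -0.003], [0.0, -0.003, -1.0], [-1.0, -0.0, -0.0]]
force: [-0.6, -0.1, -2.4]
gripper_width: 0.151
```

```bash
python3 - <<'E'
from h import *
sh((524,14,75),0)
g=robot.grab_frame('scene'); crop(g,120,120,230,220,3,'g9.png')
t=robot.grab_frame('top'); crop(t,200,130,280,200,2.8,'t9.png')
E
```

```text
pos [524.3  13.8  99.3] y-ang -0.17 t 12.1667 F [-0.6 -0.1 -2.4] w 0.151 q [-0.03  0.51  2.01  0.    0.62 -0.03]
shift [24.3 -0.3 -0.2] dist 24.3 turn -0.003
```

View pics/g9.png

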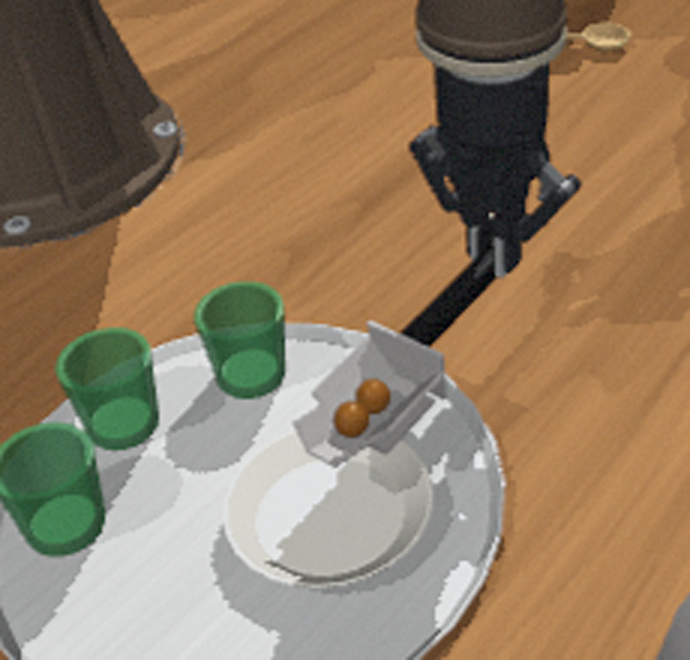

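View pics/t9.png

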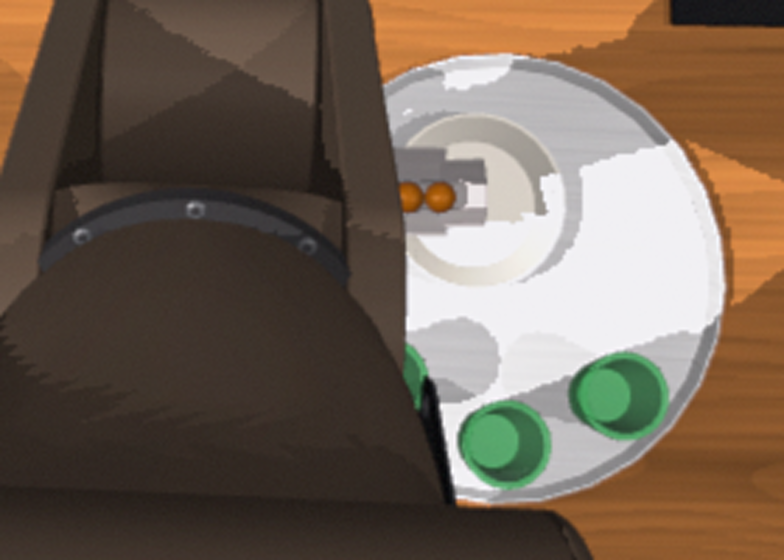

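The scoop is level over the dish with both sweets in it. I'll triangulate the lip and the bowl to get the tilt before lowering.

```bash
python3 - <<'E'
from h import *
g=robot.grab_frame('scene'); t=robot.grab_frame('top')
crop(g,200,210,80,70,9,'g10.png'); crop(t,330,160,70,70,9,'t10.png')
E
```

```text
(no output)
```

View pics/g10.png

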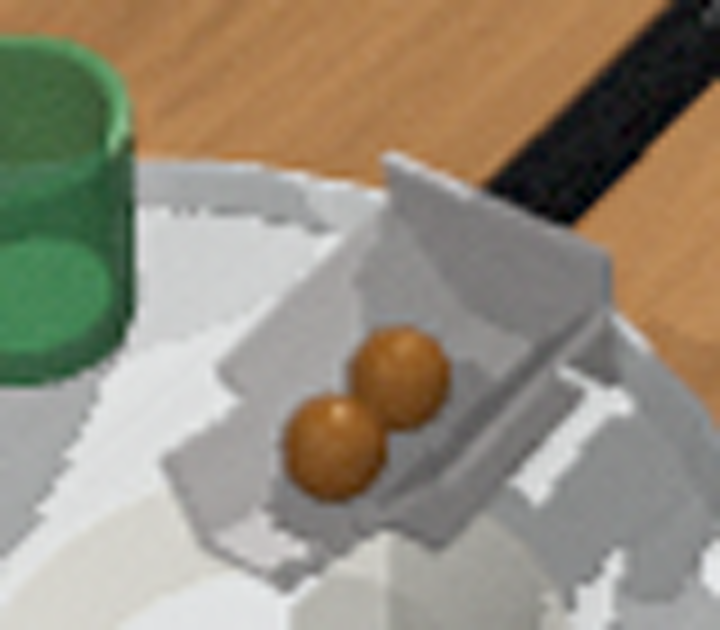

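View pics/t10.png

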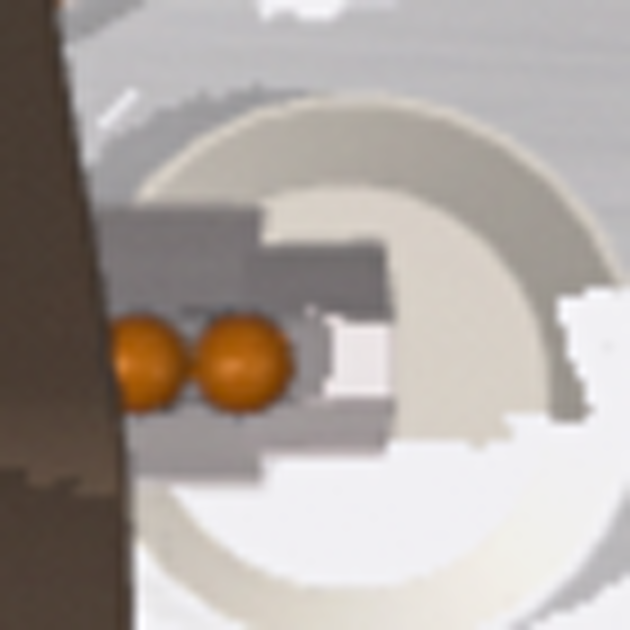

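```bash
cat >> h.py <<'E'
def P(f):
    return np.array(f["intrinsics"])@np.hstack([cv2.Rodrigues(np.array(f["rvec"],float))[0],np.array(f["tvec"],float).reshape(3,1)])
def tri(f1,p1,f2,p2):
    X=cv2.triangulatePoints(P(f1),P(f2),np.array(p1,float).reshape(2,1),np.array(p2,float).reshape(2,1)); return (X[:3]/X[3]).ravel()
E
python3 - <<'E'
from h import *
g=robot.grab_frame('scene'); t=robot.grab_frame('top')
G=lambda a,b:(200+a/9-.4,210+b/9-.4); T=lambda a,b:(330+a/9-.4,160+b/9-.4)
print("sweet1",tri(g,G(335,447),t,T(243,363)))
print("sweet2",tri(g,G(400,377),t,T(141,363)))
print("lip near corner",tri(g,G(290,588),t,T(390,320)))
print("lip robot-side floor",tri(g,G(213,545),t,T(396,400)))
print("far tip",tri(g,G(290,588),t,T(385,240)))
s=robot.observe(); print(s['eef_pos'])
# dish centre with this scale
print(cast(t,T(355,363),27))
E
```

```text
sweet1 [ 520.95478226 -154.96116074   72.40628281]
sweet2 [ 520.61846781 -131.21278649   73.51830228]
lip near corner [ 532.90595798 -189.36537295   66.40557443]
lip robot-side floor [ 513.6306325  -190.31369937   69.33105331]
far tip [ 546.3715365  -189.93544943   76.89991708]
[524.23899791  14.19863307  99.29081213]
[ 526.64333581 -188.98095044   27.        ]
```

Tilt is about 2.5° nose-down, the lip is at z≈67, and the sweets are inside. Next I'll lower by 19 mm, which puts the lip about 21 mm above the rim, and dwell there.

Request:
{"name": "carry_out", "arguments": {
  "series": "2 0 0 0;5 0 0 0;9 0 0 0;13 0 0 0;16 0 0 0;18 0 0 0;19 0 0 0;19 0 0 0"
}}

```text
time: 13.13
eef_pos: [524.1, 13.8, 80.0]
eef_rot: [[-0.0, 1.0, -0.003], [0.0, -0.003, -1.0], [-1.0, -0.0, -0.0]]
force: [0.4, -0.1, -2.4]
gripper_width: 0.148
```

Request:
{"name": "carry_out", "arguments": {
  "series": "0 0 0 0;0 0 0 0;0 0 0 0;0 0 0 0;0 0 0 0;0 0 0 0;0 0 0 0;0 0 0 0"
}}

```text
time: 13.8
eef_pos: [524.3, 13.8, 80.3]
eef_rot: [[0.0, 1.0, -0.003], [0.0, -0.003, -1.0], [-1.0, 0.0, -0.0]]
force: [-0.1, 0.2, -1.7]
gripper_width: 0.148
```

```bash
python3 - <<'E'
from h import *
sh((524,-25,125),0)
g=robot.grab_frame('scene'); crop(g,180,200,120,110,6,'g11.png')
E
```

```text
pos [524.3  13.8  80.3] y-ang -0.17 t 13.8 F [-0.1  0.2 -1.7] w 0.148 q [-0.03  0.54  2.02  0.    0.58 -0.03]
shift [-44.7  -0.2  38.8] dist 59.2 turn -0.003
```

View pics/g11.png

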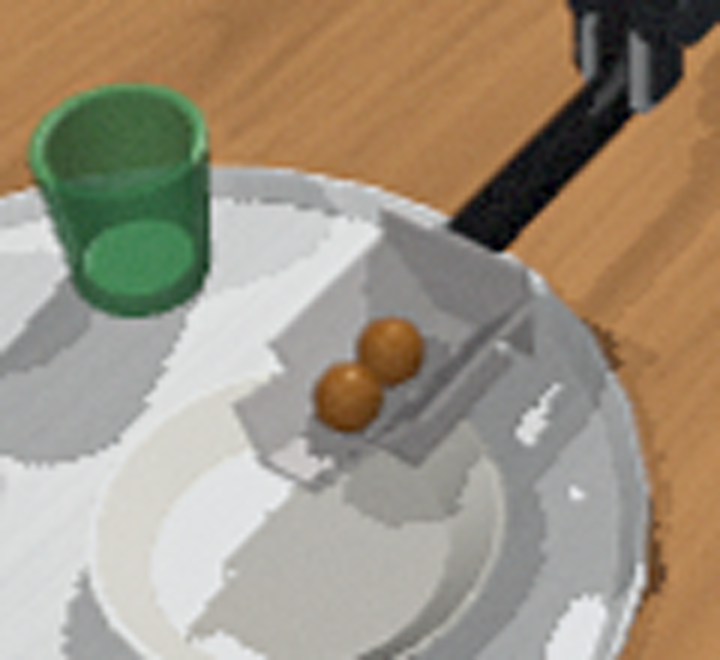

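Request:
{"name": "carry_out", "arguments": {
  "series": "-3 0 2 0;-8 0 6 0;-15 0 12 0;-23 0 20 0;-31 0 27 0;-38 0 33 0;-43 0 37 0;-45 0 39 0"
}}

```text
time: 14.52
eef_pos: [524.6, -26.1, 126.5]
eef_rot: [[0.001, 1.0, -0.004], [-0.0, -0.004, -1.0], [-1.0, 0.001, 0.0]]
force: [0.5, 0.9, -2.4]
gripper_width: 0.146
```

Request:
{"name": "carry_out", "arguments": {
  "series": "0 0 0 0;0 0 0 0;0 0 0 0;0 0 0 0;0 0 0 0;0 0 0 0;0 0 0 0;0 0 0 0",
  "squeeze": 70
}}

```text
time: 15.18
eef_pos: [524.1, -25.1, 125.2]
eef_rot: [[-0.0, 1.0, -0.003], [0.0, -0.003, -1.0], [-1.0, -0.0, -0.0]]
force: [0.1, -0.4, -1.6]
gripper_width: 0.148
```

```bash
python3 - <<'E'
from h import *
sh((524,-25,125),0)
g=robot.grab_frame('scene'); crop(g,160,160,160,150,5,'g12.png')
E
```

```text
pos [524.1 -25.1 125.2] y-ang -0.16 t 15.1833 F [ 0.1 -0.4 -1.6] w 0.148 q [-0.11  0.47  1.99  0.    0.68 -0.1 ]
shift [ 0.2 -0.1 -0.1] dist 0.2 turn -0.003
```

View pics/g12.png

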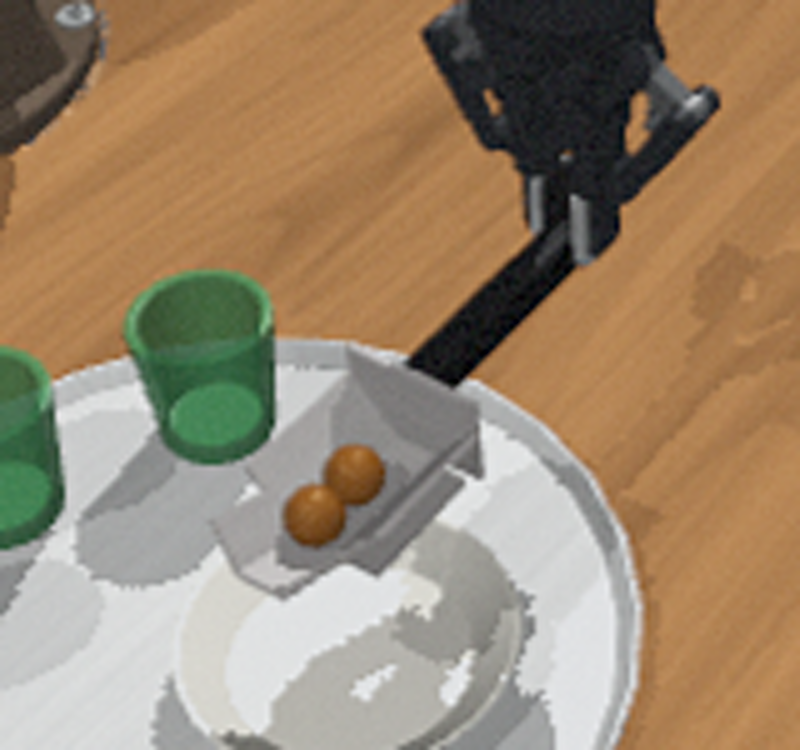

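Still level at 70 N. I'll reduce the squeeze in steps.

Request:
{"name": "carry_out", "arguments": {
  "series": "0 0 0 0;0 0 0 0;0 0 0 0;0 0 0 0;0 0 0 0;0 0 0 0;0 0 0 0;0 0 0 0",
  "squeeze": 45
}}

```text
time: 15.9
eef_pos: [524.2, -25.2, 125.3]
eef_rot: [[0.0, 1.0, -0.003], [-0.0, -0.003, -1.0], [-1.0, 0.0, 0.0]]
force: [0.4, 0.3, -2.1]
gripper_width: 0.146
```

```bash
python3 - <<'E'
from h import *
g=robot.grab_frame('scene'); crop(g,160,160,160,150,4,'g13.png')
E
```

```text
(no output)
```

View pics/g13.png

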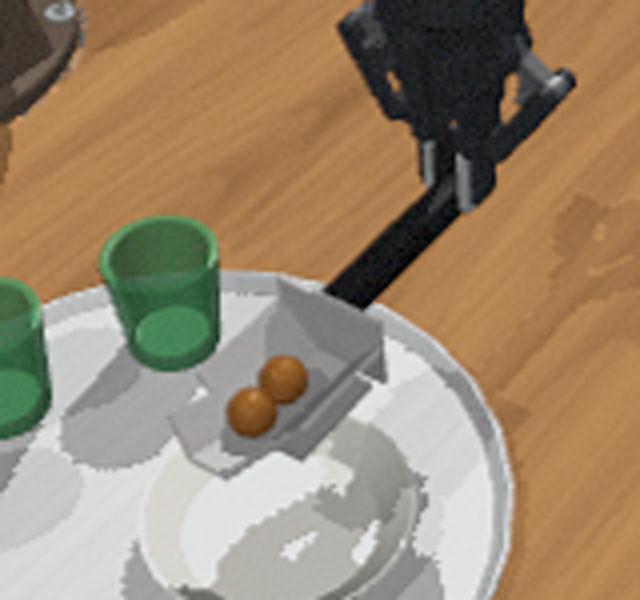

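Request:
{"name": "carry_out", "arguments": {
  "series": "0 0 0 0;0 0 0 0;0 0 0 0;0 0 0 0;0 0 0 0;0 0 0 0;0 0 0 0;0 0 0 0",
  "squeeze": 30
}}

```text
time: 16.62
eef_pos: [524.2, -25.2, 125.3]
eef_rot: [[-0.0, 1.0, -0.003], [-0.0, -0.003, -1.0], [-1.0, -0.0, 0.0]]
force: [0.4, -0.1, -2.4]
gripper_width: 0.151
```

```bash
python3 - <<'E'
from h import *
g=robot.grab_frame('scene'); crop(g,160,160,160,150,4,'g14.png')
E
```

```text
(no output)
```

View pics/g14.png

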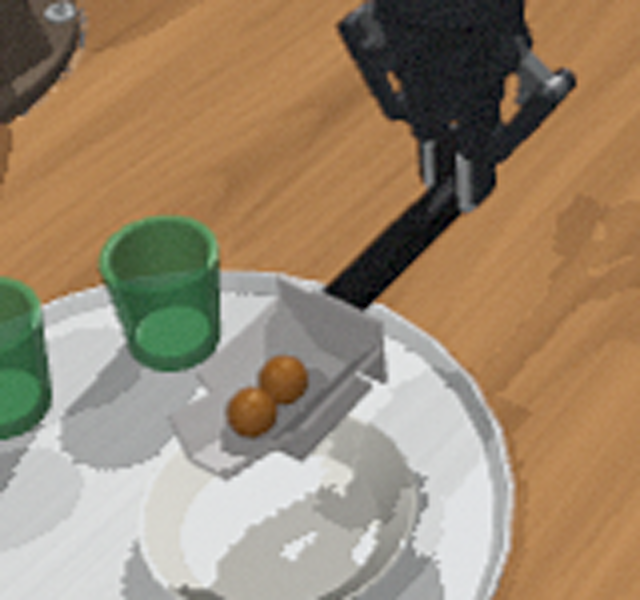

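Request:
{"name": "carry_out", "arguments": {
  "series": "0 0 0 0;0 0 0 0;0 0 0 0;0 0 0 0;0 0 0 0;0 0 0 0;0 0 0 0;0 0 0 0",
  "squeeze": 20,
  "gripper": -1
}}

```text
time: 17.33
eef_pos: [524.2, -25.2, 125.3]
eef_rot: [[0.0, 1.0, -0.003], [-0.0, -0.003, -1.0], [-1.0, 0.0, 0.0]]
force: [0.9, 0.5, -1.3]
gripper_width: 0.149
```

```bash
python3 - <<'E'
from h import *
g=robot.grab_frame('scene'); crop(g,160,160,160,150,4,'g15.png')
E
```

```text
(no output)
```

View pics/g15.png

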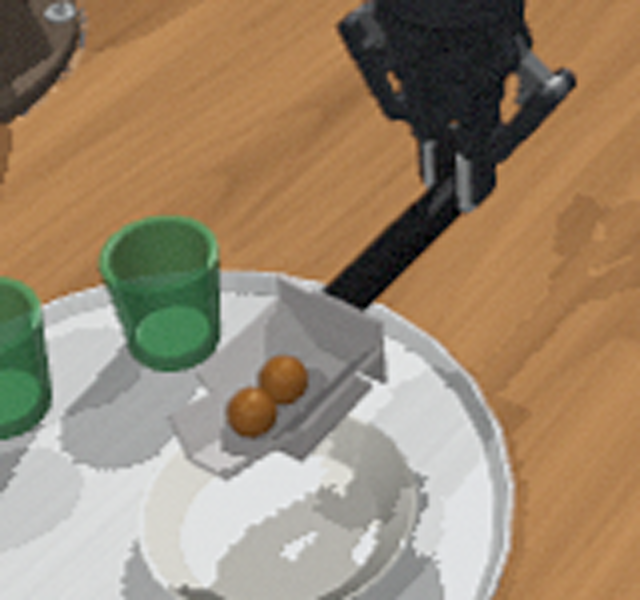

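Even 20 N holds it rigid in this patch. Instead I'll stand the bowl inside the dish, since its flat bottom fits on the dish floor and the handle clears the rim. There I'll regrip weakly near the handle's end and lift the handle so the scoop pivots on its nose.

Request:
{"name": "carry_out", "arguments": {
  "series": "1 0.3 2 0;4 0.7 5 0;8 1 10 0;13 1.5 15 0;18 2 19 0;23 2.5 22 0;27 2.5 23.5 0;30 2.5 24 0",
  "squeeze": 50
}}

```text
time: 18.05
eef_pos: [526.4, -49.6, 94.5]
eef_rot: [[-0.001, 1.0, -0.003], [0.0, -0.003, -1.0], [-1.0, -0.001, -0.0]]
force: [-0.4, -0.6, -1.7]
gripper_width: 0.147
```

Request:
{"name": "carry_out", "arguments": {
  "series": "4 0 0 0;8 0 0 0;13 0 0 0;18 0 0 0;22 0 0 0;25 0 0 0;27 0 0 0;27 0 0 0"
}}

```text
time: 18.72
eef_pos: [526.4, -49.1, 67.9]
eef_rot: [[-0.001, 1.0, -0.003], [0.0, -0.003, -1.0], [-1.0, -0.001, -0.0]]
force: [-0.5, -0.6, -2.6]
gripper_width: 0.15
```

```bash
python3 - <<'E'
from h import *
sh((526.7,-49,56),0)
g=robot.grab_frame('scene'); crop(g,160,190,140,130,5,'g16.png'); t=robot.grab_frame('top'); crop(t,320,150,100,100,6,'t16.png')
E
```

```text
pos [526.4 -49.1  67.9] y-ang -0.17 t 18.7167 F [-0.5 -0.6 -2.6] w 0.15 q [-0.15  0.57  2.02 -0.    0.56 -0.15]
shift [11.9  0.3 -0.1] dist 11.9 turn -0.003
```

View pics/g16.png

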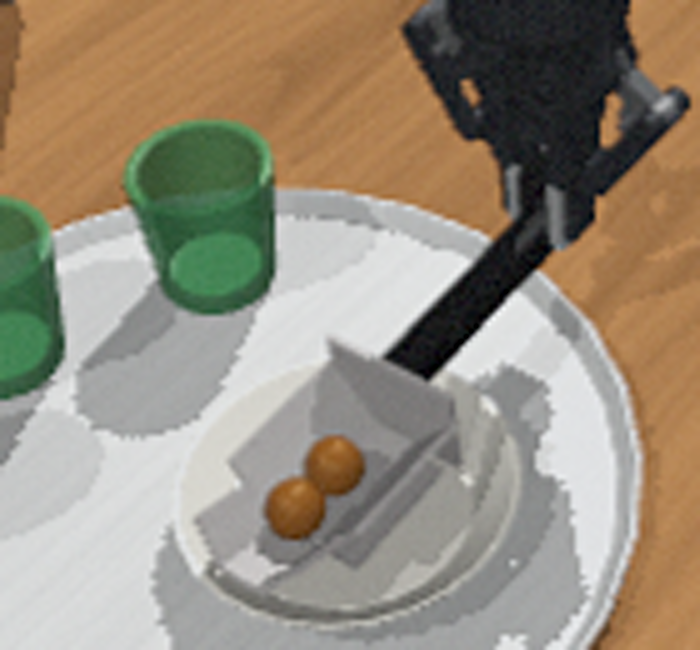

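View pics/t16.png

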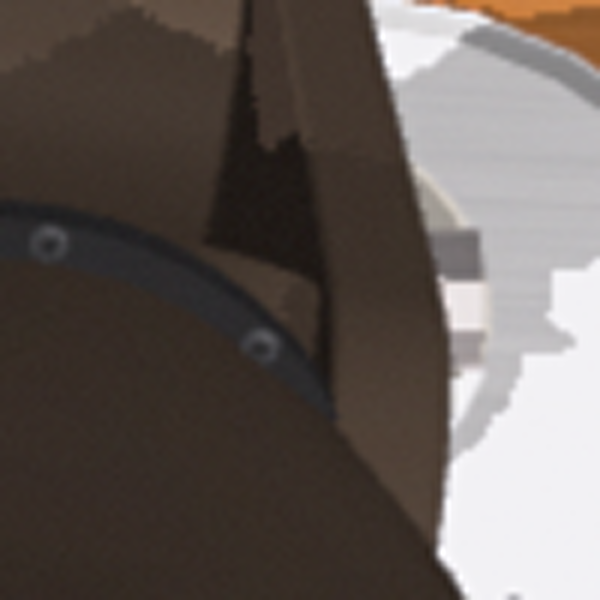

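Request:
{"name": "carry_out", "arguments": {
  "series": "1 0 0 0;2 0 0 0;3 0 0 0;4 0 0 0;5 0 0 0;6 0 0 0;7 0 0 0;7 0 0 0",
  "squeeze": 20
}}

```text
time: 19.48
eef_pos: [526.5, -49.2, 61.1]
eef_rot: [[-0.0, 1.0, -0.003], [0.0, -0.003, -1.0], [-1.0, -0.0, -0.0]]
force: [0.6, -0.4, -2.0]
gripper_width: 0.151
```

Request:
{"name": "carry_out", "arguments": {
  "series": "0.5 0 0 0;1 0 0 0;1.5 0 0 0;2 0 0 0;2.5 0 0 0;3 0 0 0;3.5 0 0 0;4 0 0 0"
}}

```text
time: 20.15
eef_pos: [526.6, -49.2, 57.3]
eef_rot: [[0.0, 1.0, -0.003], [0.0, -0.003, -1.0], [-1.0, 0.0, -0.0]]
force: [0.1, 0.4, -1.5]
gripper_width: 0.147
```

```bash
python3 - <<'E'
from h import *
sh((526.7,-49,56),0)
g=robot.grab_frame('scene'); crop(g,160,190,140,130,5,'g17.png')
E
```

```text
pos [526.6 -49.2  57.3] y-ang -0.17 t 20.15 F [ 0.1  0.4 -1.5] w 0.147 q [-0.15  0.59  2.02  0.    0.53 -0.15]
shift [ 1.3  0.1 -0.2] dist 1.3 turn -0.003
```

View pics/g17.png

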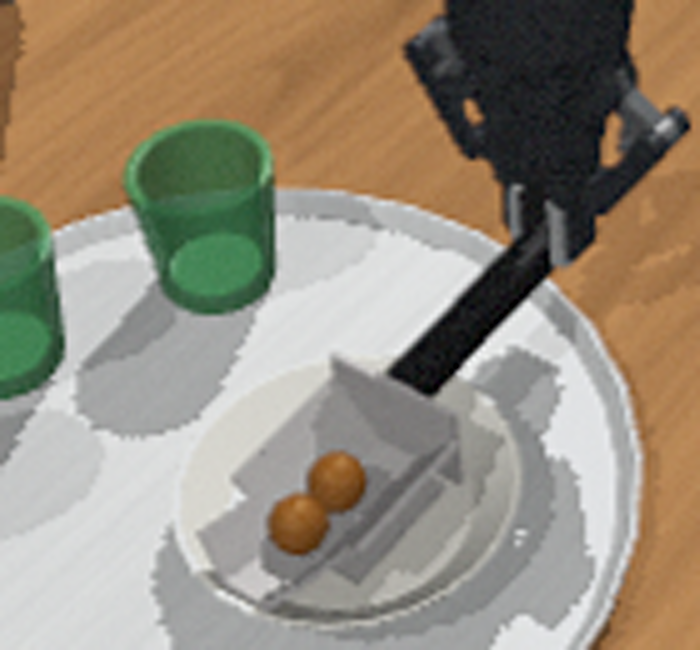

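Request:
{"name": "carry_out", "arguments": {
  "series": "0.5 0 0 0;1 0 0 0;1.5 0 0 0;2 0 0 0;2.5 0 0 0;3 0 0 0;3 0 0 0;3 0 0 0"
}}

```text
time: 20.87
eef_pos: [526.6, -49.1, 54.3]
eef_rot: [[-0.0, 1.0, -0.003], [0.0, -0.003, -1.0], [-1.0, -0.0, -0.0]]
force: [0.5, 2.0, 0.4]
gripper_width: 0.148
```

```bash
python3 - <<'E'
from h import *
for i in range(4):
    g=robot.grab_frame('scene'); print(robot.observe()['force'].round(1))
crop(g,160,190,140,130,5,'g18.png'); sh((0,0,0))
E
```

```text
[-0.5  2.2  0.7]
[ 0.7  3.1 -0.2]
[0.8 2.9 0.2]
[-0.1  2.7 -0.5]
pos [526.6 -49.2  54.3] y-ang -0.17 t 21.0667 F [-0.1  2.7 -0.5] w 0.146 q [-0.15  0.59  2.02  0.    0.53 -0.15]
shift [  54.3 -526.7  -47.6] dist 531.7 turn None
```

View pics/g18.png

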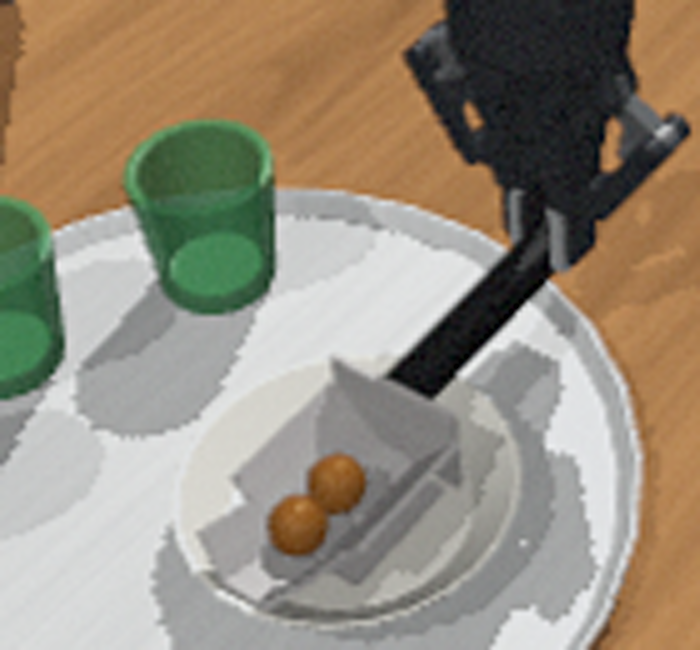

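Request:
{"name": "carry_out", "arguments": {
  "series": "0 0 0 0;0 0 0 0;0 0 0 0;0 0 0 0;0 0 0 0;0 0 0 0;0 0 0 0;0 0 0 0",
  "gripper": -0.5
}}

```text
time: 21.73
eef_pos: [526.5, -49.2, 54.3]
eef_rot: [[-0.0, 1.0, -0.003], [0.0, -0.003, -1.0], [-1.0, -0.0, -0.0]]
force: [-0.1, 0.3, 0.1]
gripper_width: 0.25
```

```bash
python3 - <<'E'
from h import *
g=robot.grab_frame('scene'); crop(g,160,190,140,130,5,'g19.png'); sh((0,0,0)); w=robot.grab_frame('wrist'); cv2.imwrite('pics/w19.png',w['color'][:,:,::-1])
E
```

```text
pos [526.6 -49.2  54.3] y-ang -0.17 t 21.7833 F [-0.5  0.3 -0.5] w 0.249 q [-0.15  0.59  2.02  0.    0.53 -0.15]
shift [  54.3 -526.7  -47.6] dist 531.7 turn None
```

View pics/g19.png

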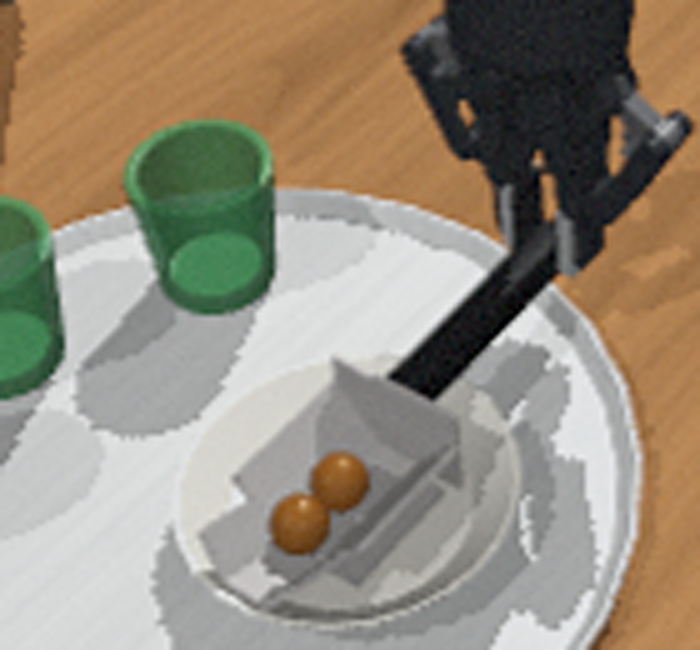

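View pics/w19.png

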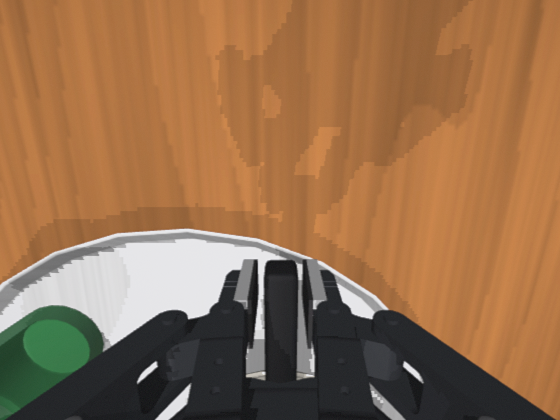

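The scoop stands level in the dish with the sweets inside and the jaws free. Now the weak end grip (5 mm out, 5 mm up), then a slow test lift.

Request:
{"name": "carry_out", "arguments": {
  "series": "-2 0 -2 0;-4 0 -4 0;-5 0 -5.5 0;-5 0 -5.5 0;-5 0 -5.5 0;-5 0 -5.5 0;-5 0 -5.5 0;-5 0 -5.5 0"
}}

```text
time: 22.5
eef_pos: [526.5, -43.7, 59.2]
eef_rot: [[-0.0, 1.0, -0.003], [0.0, -0.003, -1.0], [-1.0, -0.0, -0.0]]
force: [-0.5, 0.5, -0.3]
gripper_width: 0.247
```

Request:
{"name": "carry_out", "arguments": {
  "series": "0 0 0 0;0 0 0 0;0 0 0 0;0 0 0 0;0 0 0 0;0 0 0 0;0 0 0 0;0 0 0 0",
  "gripper": -1,
  "squeeze": 40
}}

```text
time: 23.17
eef_pos: [526.6, -43.7, 59.3]
eef_rot: [[0.0, 1.0, -0.003], [-0.0, -0.003, -1.0], [-1.0, 0.0, 0.0]]
force: [-0.6, -0.5, -0.1]
gripper_width: 0.168
```

Request:
{"name": "carry_out", "arguments": {
  "series": "-1 0 0 0;-3 0 0 0;-5 0 0 0;-8 0 0 0;-11 0 0 0;-13 0 0 0;-15 0 0 0;-16 0 0 0"
}}

```text
time: 23.83
eef_pos: [526.7, -43.7, 75.7]
eef_rot: [[0.0, 1.0, -0.003], [-0.0, -0.003, -1.0], [-1.0, 0.0, 0.0]]
force: [0.3, -0.1, -2.0]
gripper_width: 0.17
```

```bash
python3 - <<'E'
from h import *
g=robot.grab_frame('scene'); crop(g,160,190,140,130,5,'g20.png'); sh((0,0,0))
E
```

```text
pos [526.7 -43.7  75.7] y-ang -0.17 t 23.8833 F [ 0.5  0.6 -2.5] w 0.171 q [-0.14  0.55  2.02  0.    0.57 -0.14]
shift [  75.5 -526.9  -42.1] dist 533.9 turn None
```

View pics/g20.png

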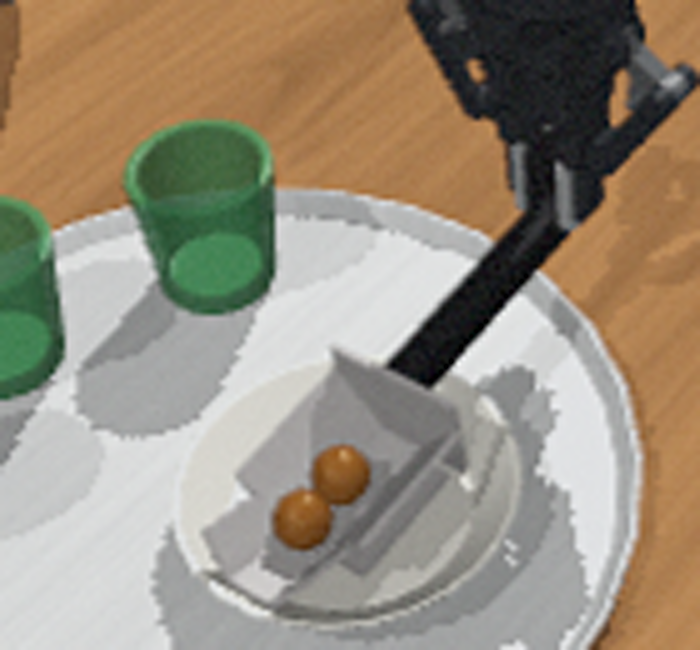

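It is pivoting: the lip stayed down while the handle rose. I'll continue along the arc, pulling the lip back toward the dish's centre.

Request:
{"name": "carry_out", "arguments": {
  "series": "-2 0 -1 0;-4 0 -2 0;-7 0 -3.5 0;-10 0 -5 0;-13 0 -6 0;-15 0 -7 0;-16 0 -7.5 0;-16 0 -7.5 0",
  "squeeze": 20
}}

```text
time: 24.55
eef_pos: [526.8, -36.1, 91.6]
eef_rot: [[0.0, 1.0, -0.003], [-0.0, -0.003, -1.0], [-1.0, 0.0, 0.0]]
force: [0.7, 1.1, -1.7]
gripper_width: 0.172
```

```bash
python3 - <<'E'
from h import *
g=robot.grab_frame('scene'); crop(g,160,190,140,130,5,'g21.png'); sh((0,0,0))
E
```

```text
pos [526.7 -36.1  91.4] y-ang -0.16 t 24.6 F [-0.1  1.1 -1. ] w 0.163 q [-0.13  0.53  2.01  0.    0.61 -0.12]
shift [  91.3 -526.8  -34.6] dist 535.8 turn None
```

View pics/g21.png

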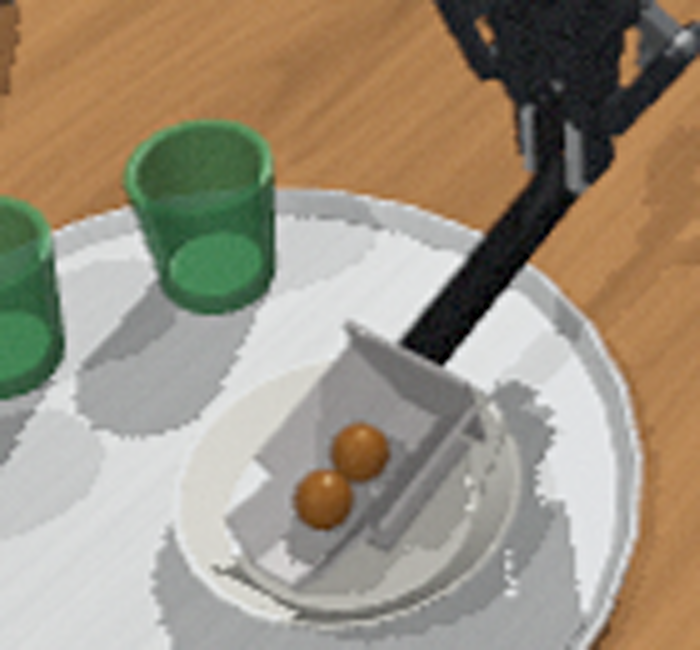

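Request:
{"name": "carry_out", "arguments": {
  "series": "-3 0 0 0;-6 0 0 0;-10 0 0 0;-14 0 0 0;-18 0 0 0;-21 0 0 0;-23 0 0 0;-24 0 0 0"
}}

```text
time: 25.27
eef_pos: [526.8, -36.2, 115.7]
eef_rot: [[0.001, 1.0, -0.003], [-0.0, -0.003, -1.0], [-1.0, 0.001, 0.0]]
force: [0.3, -0.3, -1.5]
gripper_width: 0.166
```

```bash
python3 - <<'E'
from h import *
g=robot.grab_frame('scene'); crop(g,160,190,140,130,5,'g22.png'); sh((0,0,0))
E
```

```text
pos [526.8 -36.2 115.7] y-ang -0.17 t 25.3167 F [-0.1  0.3 -1.6] w 0.169 q [-0.13  0.49  1.99  0.    0.66 -0.12]
shift [ 115.4 -527.   -34.6] dist 540.6 turn None
```

View pics/g22.png

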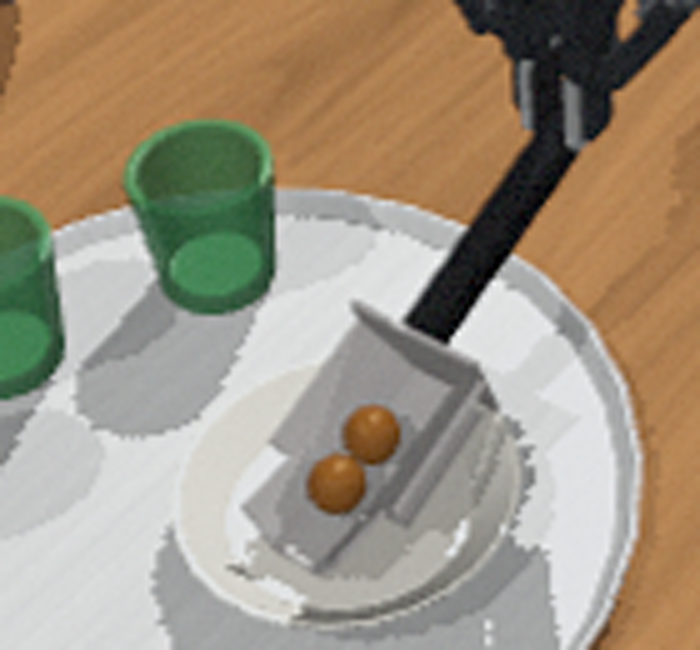

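Tilt is increasing steadily with both sweets still in. Continuing.

Request:
{"name": "carry_out", "arguments": {
  "series": "-3 0 0 0;-6 0 0 0;-10 0 1 0;-14 0 2 0;-18 0 3 0;-21 0 4 0;-23 0 5 0;-24 0 6 0"
}}

```text
time: 25.98
eef_pos: [526.8, -42.3, 139.8]
eef_rot: [[0.001, 1.0, -0.003], [0.0, -0.003, -1.0], [-1.0, 0.001, -0.0]]
force: [-0.6, 1.9, -1.6]
gripper_width: 0.168
```

```bash
python3 - <<'E'
from h import *
g=robot.grab_frame('scene'); crop(g,160,190,140,130,5,'g23.png'); sh((0,0,0))
E
```

```text
pos [526.8 -42.3 139.7] y-ang -0.18 t 26.0333 F [ 0.7  2.6 -1.1] w 0.166 q [-0.14  0.45  1.98  0.    0.71 -0.13]
shift [ 139.5 -527.   -40.7] dist 546.6 turn None
```

View pics/g23.png

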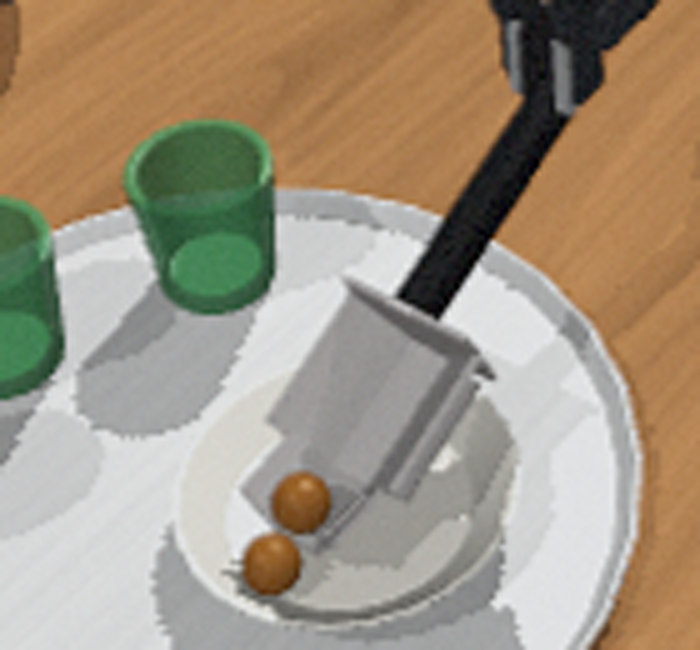

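One sweet is in the dish and the other is on the lip, rolling. I'll raise a bit more and ease back.

Request:
{"name": "carry_out", "arguments": {
  "series": "-1 0 -1 0;-3 0 -2 0;-6 0 -3 0;-9 0 -4 0;-12 0 -4 0;-15 0 -4 0;-17 0 -4 0;-18 0 -4 0"
}}

```text
time: 26.7
eef_pos: [526.8, -38.2, 157.7]
eef_rot: [[0.001, 1.0, -0.003], [-0.0, -0.003, -1.0], [-1.0, 0.001, 0.0]]
force: [-0.0, -0.8, -1.1]
gripper_width: 0.171
```

```bash
python3 - <<'E'
from h import *
g=robot.grab_frame('scene'); crop(g,160,170,140,150,5,'g24.png'); sh((0,0,0))
E
```

```text
pos [526.8 -38.2 157.7] y-ang -0.18 t 26.75 F [ 0.3 -0.  -1.8] w 0.167 q [-0.13  0.42  1.96  0.    0.75 -0.13]
shift [ 157.4 -527.   -36.6] dist 551.2 turn None
```

View pics/g24.png

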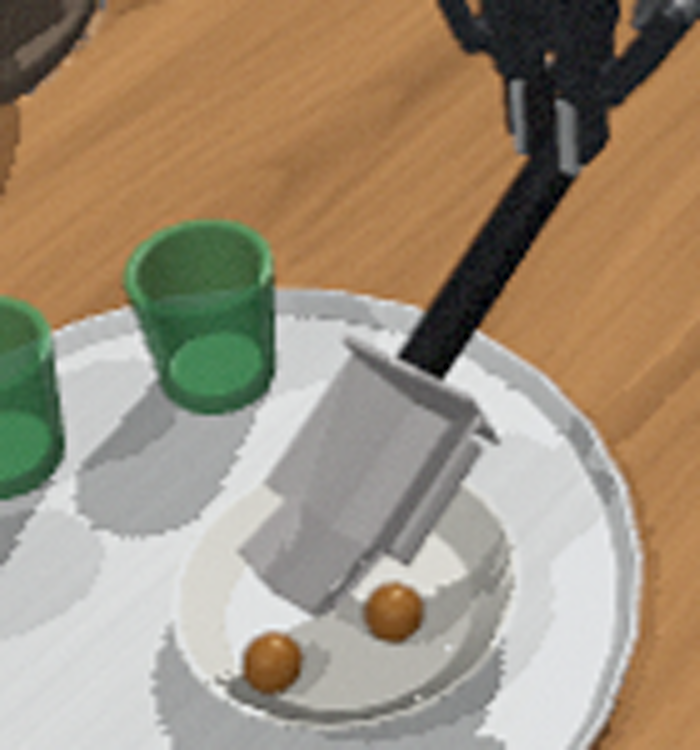

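Both sweets lie in the dish and the scoop is empty. I'll lift it clear and carry it back to the free spot on the left.

Request:
{"name": "carry_out", "arguments": {
  "series": "-3 0 0 0;-8 0 0 0;-14 0 0 0;-21 0 0 0;-28 0 0 0;-34 0 0 0;-38 0 0 0;-40 0 0 0",
  "squeeze": 60
}}

```text
time: 27.42
eef_pos: [526.9, -38.2, 198.2]
eef_rot: [[0.001, 1.0, -0.003], [-0.0, -0.003, -1.0], [-1.0, 0.001, 0.0]]
force: [-0.1, 0.2, -1.9]
gripper_width: 0.152
```

Request:
{"name": "carry_out", "arguments": {
  "series": "0 0 -4 0;0 0 -12 0;0 0 -24 0;0 0 -40 0;0 0 -60 0;0 0 -82 0;0 0 -106 0;0 0 -130 0"
}}

```text
time: 28.08
eef_pos: [526.5, 93.8, 196.9]
eef_rot: [[-0.001, 1.0, -0.003], [0.0, -0.003, -1.0], [-1.0, -0.001, -0.0]]
force: [0.4, -1.3, -2.0]
gripper_width: 0.158
```

Request:
{"name": "carry_out", "arguments": {
  "series": "0 0 -24 0;0 0 -48 0;0 0 -72 0;0 0 -96 0;0 0 -118 0;0 0 -138 0;0 0 -155 0;0 0 -170 0"
}}

```text
time: 28.75
eef_pos: [526.6, 264.1, 196.9]
eef_rot: [[-0.001, 1.0, -0.002], [-0.0, -0.002, -1.0], [-1.0, -0.001, 0.0]]
force: [0.9, 0.3, -2.6]
gripper_width: 0.157
```

Request:
{"name": "carry_out", "arguments": {
  "series": "5 0 -12 0;12 0 -22 0;20 0 -30 0;28 0 -35 0;35 0 -38 0;40 0 -40 0;43 0 -40 0;45 0 -40 0"
}}

```text
time: 29.42
eef_pos: [527.5, 301.3, 151.7]
eef_rot: [[-0.001, 1.0, -0.003], [-0.0, -0.003, -1.0], [-1.0, -0.001, 0.0]]
force: [-1.0, 0.5, -2.1]
gripper_width: 0.159
```

```bash
python3 - <<'E'
from h import *
g=robot.grab_frame('scene'); cv2.imwrite('pics/g25.png',g['color'][:,:,::-1]); sh((0,0,0))
t=robot.grab_frame('top'); cv2.imwrite('pics/t25.png',t['color'][:,:,::-1])
E
```

```text
pos [527.5 301.3 151.6] y-ang -0.2 t 29.4667 F [-0.7 -0.1 -2.3] w 0.161 q [ 0.47  0.53  1.78 -0.    0.83  0.47]
shift [ 152.1 -526.4  303. ] dist 626.1 turn None
```

View pics/g25.png

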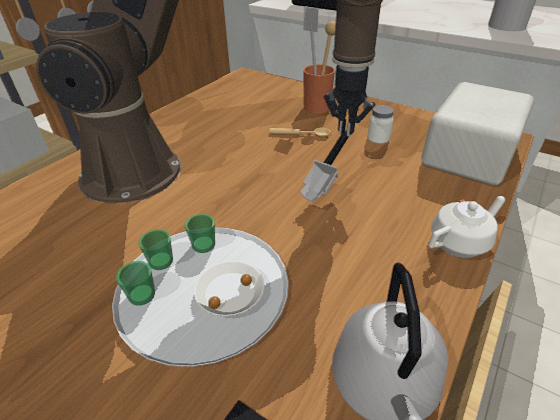

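View pics/t25.png

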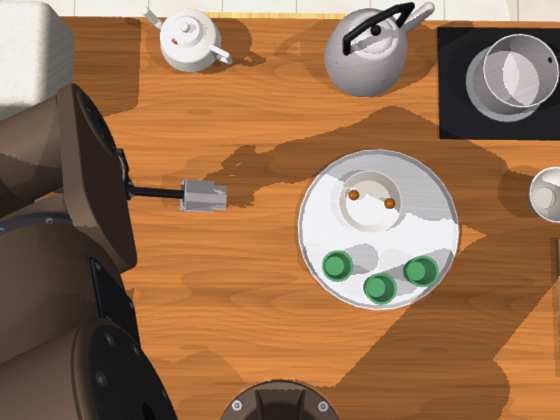

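Both sweets rest inside the dish and the dish hasn't moved. Now I'll lower the scoop nose-first so it levels on the tabletop.

Request:
{"name": "carry_out", "arguments": {
  "series": "3 0 0 0;8 0 0 0;14 0 0 0;20 0 0 0;26 0 0 0;31 0 0 0;36 0 0 0;40 0 0 0",
  "squeeze": 20
}}

```text
time: 30.18
eef_pos: [527.5, 301.8, 111.5]
eef_rot: [[-0.0, 1.0, -0.003], [-0.0, -0.003, -1.0], [-1.0, -0.0, 0.0]]
force: [-0.6, 0.4, -0.3]
gripper_width: 0.156
```

Request:
{"name": "carry_out", "arguments": {
  "series": "4 0 -2 0;8 0 -4 0;12 0 -6 0;16 0 -8 0;20 0 -10 0;24 0 -11 0;27 0 -12 0;30 0 -13 0"
}}

```text
time: 30.85
eef_pos: [527.8, 315.0, 82.0]
eef_rot: [[0.0, 1.0, -0.003], [0.0, -0.003, -1.0], [-1.0, 0.0, -0.0]]
force: [1.0, 1.4, 3.0]
gripper_width: 0.159
```

```bash
python3 - <<'E'
from h import *
g=robot.grab_frame('scene'); crop(g,250,60,160,150,5,'g26.png'); sh((0,0,0))
E
```

```text
pos [527.6 315.   81.5] y-ang -0.16 t 30.9 F [-0.3  1.8  2.3] w 0.156 q [ 0.49  0.63  1.81 -0.    0.7   0.49]
shift [  81.7 -526.7  316.4] dist 619.8 turn None
```

View pics/g26.png

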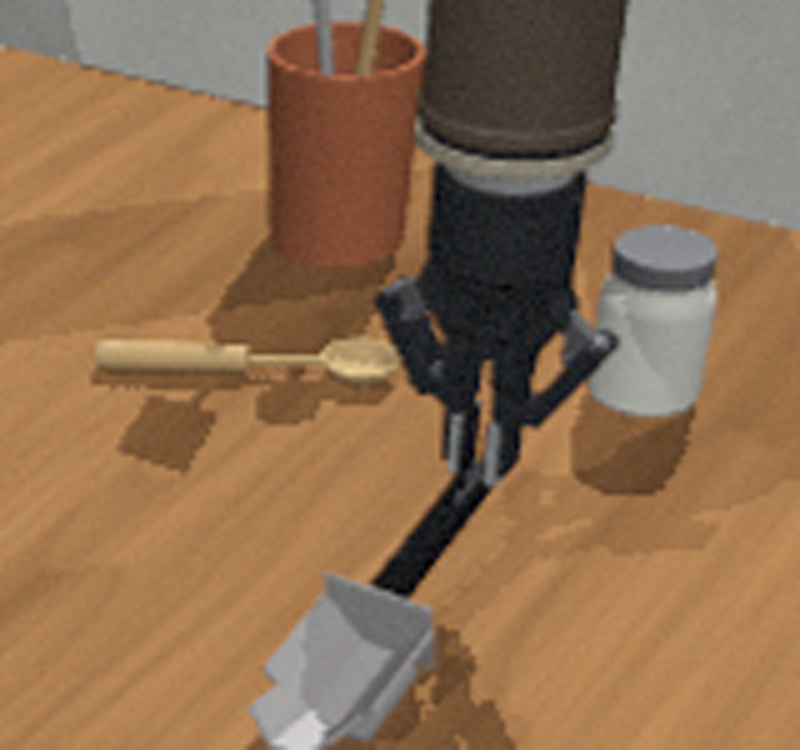

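Request:
{"name": "carry_out", "arguments": {
  "series": "4 0 -1 0;8 0 -2 0;12 0 -2.5 0;16 0 -3 0;19 0 -3.5 0;22 0 -4 0;24 0 -4 0;25 0 -4 0"
}}

```text
time: 31.57
eef_pos: [527.6, 318.7, 56.9]
eef_rot: [[-0.0, 1.0, -0.003], [-0.0, -0.003, -1.0], [-1.0, -0.0, 0.0]]
force: [0.5, 1.1, 1.3]
gripper_width: 0.16
```

Request:
{"name": "carry_out", "arguments": {
  "series": "1 0 0 0;2 0 0 0;3 0 0 0;4 0 0 0;5 0 0 0;6 0 0 0;6 0 0 0;6 0 0 0"
}}

```text
time: 32.23
eef_pos: [527.8, 318.8, 51.4]
eef_rot: [[0.0, 1.0, -0.003], [0.0, -0.003, -1.0], [-1.0, 0.0, -0.0]]
force: [0.4, 1.8, 3.1]
gripper_width: 0.158
```

```bash
python3 - <<'E'
from h import *
g=robot.grab_frame('scene'); crop(g,250,80,160,150,5,'g27.png'); sh((0,0,0))
E
```

```text
pos [527.8 318.8  51.4] y-ang -0.17 t 32.2833 F [1.  1.2 2. ] w 0.155 q [ 0.49  0.68  1.82 -0.    0.65  0.5 ]
shift [  51.3 -526.9  320.3] dist 618.7 turn None
```

View pics/g27.png

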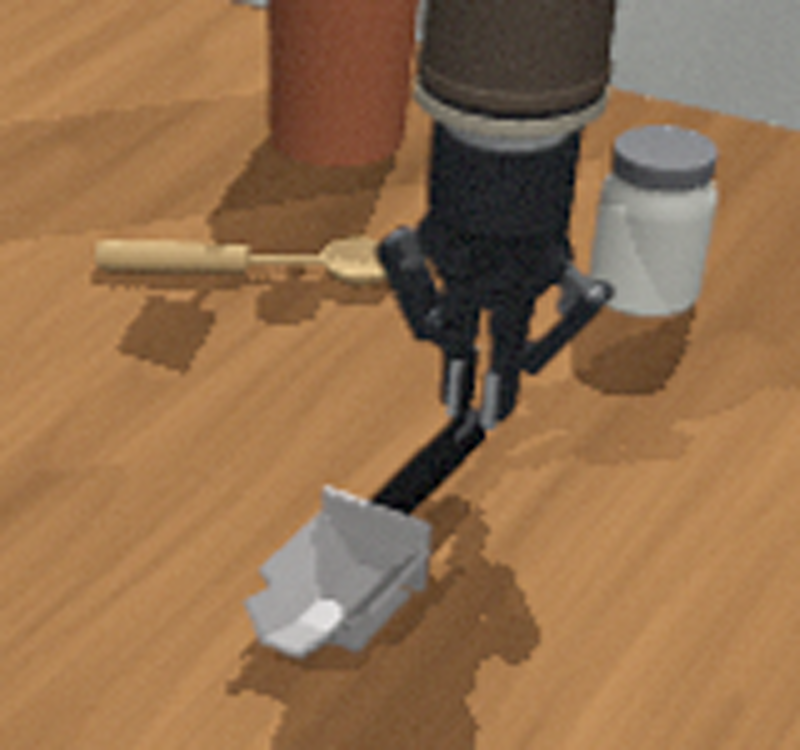

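Nearly level. I'll release it slowly, then rise.

Request:
{"name": "carry_out", "arguments": {
  "series": "0 0 0 0;0 0 0 0;0 0 0 0;0 0 0 0;0 0 0 0;0 0 0 0;0 0 0 0;0 0 0 0",
  "gripper": -0.3
}}

```text
time: 32.95
eef_pos: [527.7, 318.8, 51.3]
eef_rot: [[-0.0, 1.0, -0.003], [-0.0, -0.003, -1.0], [-1.0, -0.0, 0.0]]
force: [-0.3, -0.2, -0.1]
gripper_width: 0.349
```

Request:
{"name": "carry_out", "arguments": {
  "series": "-3 0 0 0;-10 0 0 0;-20 0 0 0;-35 0 0 0;-55 0 0 0;-75 0 0 0;-92 0 0 0;-100 0 0 0"
}}

```text
time: 33.62
eef_pos: [528.7, 319.4, 154.6]
eef_rot: [[0.003, 1.0, -0.003], [0.002, -0.003, -1.0], [-1.0, 0.003, -0.002]]
force: [0.8, 0.3, -0.3]
gripper_width: 0.35
```

Request:
{"name": "carry_out", "arguments": {
  "series": "0 0 -15 0;0 0 -35 0;0 0 -55 0;0 0 -75 0;0 0 -90 0;0 0 -100 0;0 0 -105 0;0 0 -105 0"
}}

```text
time: 34.28
eef_pos: [527.7, 424.5, 150.9]
eef_rot: [[-0.0, 1.0, -0.002], [-0.0, -0.002, -1.0], [-1.0, -0.0, 0.0]]
force: [-0.5, -0.2, 0.3]
gripper_width: 0.356
```

```bash
python3 - <<'E'
from h import *
g=robot.grab_frame('scene'); cv2.imwrite('pics/g28.png',cv2.resize(g['color'],(784,588))[:,:,::-1]); crop(g,270,100,110,110,6,'g28c.png'); sh((0,0,0))
t=robot.grab_frame('top'); cv2.imwrite('pics/t28.png',t['color'][:,:,::-1]); crop(t,330,160,80,80,7,'t28c.png')
E
```

```text
pos [527.8 423.7 150.9] y-ang -0.14 t 34.3333 F [ 0.5 -0.5  0.1] w 0.343 q [ 0.63  0.61  1.61 -0.    0.92  0.63]
shift [ 151.4 -526.6  425. ] dist 693.4 turn None
```

View pics/g28c.png

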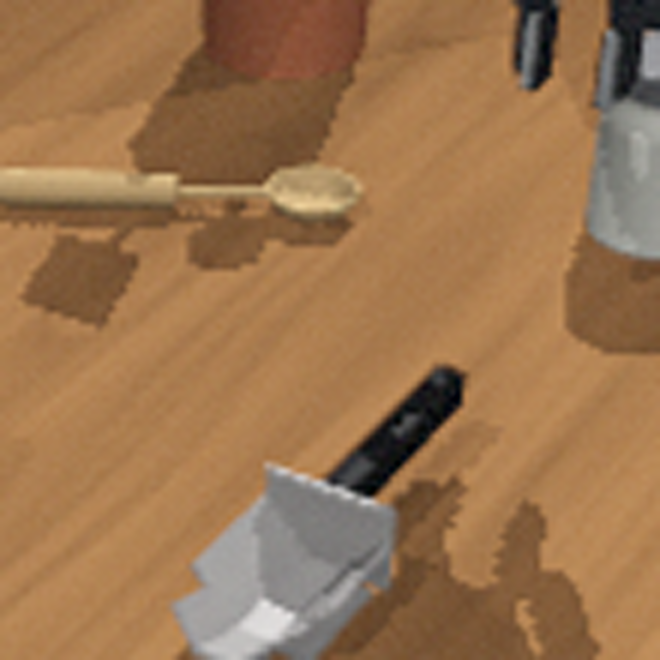

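View pics/t28c.png

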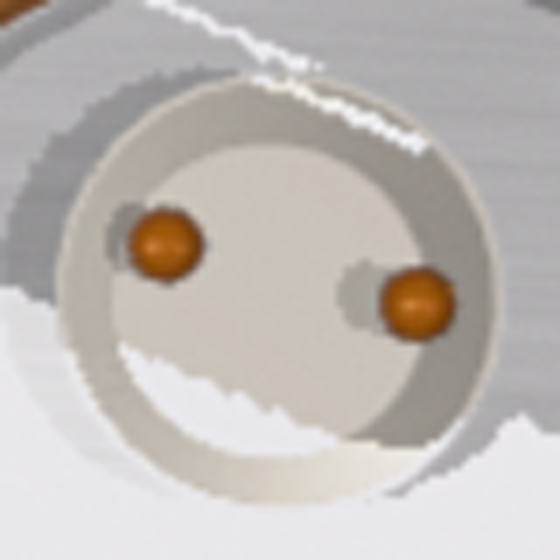

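View pics/g28.png

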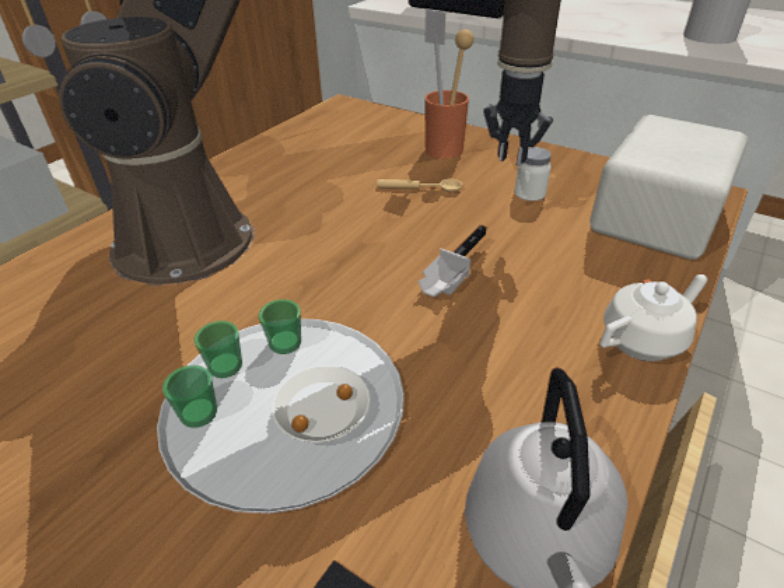

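Final check of the numbers, then I'll hand it in.

```bash
python3 - <<'E'
from h import *
t=robot.grab_frame('top')
T=lambda a,b:(330+a/7-.4,160+b/7-.4)
D=cast(t,T(278.5,288.5),27); print("dish",D.round(1))
for p in [(165,245),(418,304)]:
    s=cast(t,T(*p),23); print(s.round(1),np.linalg.norm((s-D)[:2]).round(1))
c=t["color"].astype(int); m=(c.max(2)<45).astype(np.uint8); m[:170]=0;m[240:]=0;m[:,:120]=0;m[:,200:]=0
n,l,st,ce=cv2.connectedComponentsWithStats(m); i=1+np.argmax(st[1:,4]); print("handle",st[i],cast(t,ce[i],46).round(1))
s=robot.observe(); print(s['force'].round(1),s['time'],s['dq'].round(3))
robot.sign_off()
E
```

```text
dish [ 524.7 -189.7   27. ]
[ 538.4 -155.2   23. ] 37.1
[ 520.9 -233.7   23. ] 44.1
handle [134 194  51   7 350] [525.5 260.6  46. ]
[-0.1 -0.2 -0.1] 34.4333 [-0.005 -0.004  0.002  0.001  0.     0.002]
the job is handed in; nothing more can be done
```

I carried the scoop level to the dish and held it there with its lip about 2 cm above the rim and both sweets inside. Both sweets then rolled out into the dish, and I set the empty scoop down upright on the cabinet top and let go. I handed in at 34.4 s of the 64 s, and no verdict is reported.

**How the tipping went:** The tool can only point down, so I had to tip the scoop by letting its handle pivot in the jaws. Two things did not work as planned:
- **First grip:** at the very end of the handle it pivoted even at 120 N, so I regripped with more overlap for the carry.
- **Easing the squeeze:** over the dish that carry grip would not pivot, even at 20 N. I stood the scoop in the dish, regripped near the handle's end, and raised the handle until the scoop pivoted nose-down and emptied.

**Last checks:**
- **Sweets:** at rest 37 mm and 44 mm from the dish's centre (the limit is 62 mm).
- **Dish:** flat, and about 2 mm from where it started, which is within the calibration error.
- **Scoop:** upright by eye in the pictures; I did not measure its final angle.
- **Robot:** gripper clear and wrist force near zero.

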